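# Nest the rinse pots and send them into the stowing bay

### The job

Pack away the three rinse pots: first slide the orange tub, without lifting it, onto the white ring mark in front of the pusher, then stand the white pot in the tub, then the slim green pot in the white one. Then shove the red-padded pusher all the way in, so that it, and not the hand, sends the whole nest down into the bay, and let it spring back. Keep the pots upright, set them down rather than drop them, and leave the bottles, tools and other clutter where they are.

Things in the scene. Friction and masses are not known exactly. Their poses are not given: they have to be found in the camera images.
- tub: Wide low orange tub, round and open: 110 mm across and 60 mm high, tapering to 100 mm across at the foot; wall 4 mm, floor 5 mm thick. 0.15 to 0.3 kg. Too wide to grip across. Origin: centre of its underside, z up.
- middle_pot: White pot, round and open: 64 mm across at the rim, 56 mm at the foot, 75 mm high; wall 3.5 mm, floor 5 mm thick. About 0.1 kg. Origin: centre of its underside, z up.
- small_pot: Slim green pot, round and open: 44 mm across at the rim, 37 mm at the foot, 95 mm high; wall 3 mm, floor 5 mm thick. About 0.06 kg. Standing in the white pot its rim is 25 mm above the white rim. Origin: centre of its underside, z up.
- station: Stowing station fixed to the table: grey mat, plywood fences 40 mm high and 10 mm thick. Origin on the table at the centre of the white ring mark; x is the way the pusher moves, y to the left of that. Left fence: inner face y = +65 mm, x = -60 to 176 mm. The right side is open beside the mark. Behind the pusher a spring housing 12 mm high lies at x = -178 to -132 mm.
- load_mark (a point): Centre of the white ring mark (132 mm across) on the station's mat, in front of the pusher, at table level: the station's origin.
- bay_place (a point): Point on the table in the bay, at the station's x = +100 mm, y = 0: about where the tub's centre ends. The bay's right fence has its inner face at the station's y = -65 mm from x = 65 mm on, with a flared lip reaching out to x = 45, y = -90 mm; the end stop's inner face is at x = 166 mm.
- pusher (a joint): Travel of the sprung pusher along the station's x: 0 at rest, 0.100 m fully in (stop). The spring takes 2 N at rest, about 6 N fully in, and brings it back. Its aluminium plate (100 mm wide, 50 mm high) has its front face at the station's x = -68 mm at rest.
- pusher_palm (a point): Centre of the rear face of the pusher's upright red pad (60 mm wide, from 18 to 73 mm above the table); push it here along the station's x. Moves with the pusher; at rest at x = -90 mm, 50 mm above the table.
- white_bottle: Bystander, leave it be: white paint bottle, 44 mm across, 130 mm tall, black cap. Origin: centre of its underside.
- dark_bottle: Bystander, leave it be: black paint bottle, 44 mm across, 120 mm tall, white cap. Origin: centre of its underside.
- paint_jar: Bystander, leave it be: amber paint jar with yellow label and black lid, 60 mm across, 60 mm tall. Origin: centre of its underside.
- tape_roll: Bystander, leave it be: red tape roll lying flat, 72 mm across, 24 mm high. Origin: centre of its underside.
- pliers: Bystander, leave it be: small black-handled pliers lying flat, 140 mm long along their x (nose to +x), 12 mm high. Origin: centre of its underside.
- brush_pot: Bystander, leave it be: terracotta-coloured pot full of brushes, 72 mm across, 85 mm tall, brushes to 200 mm. Origin: centre of its underside.
- glue_bottle: Bystander, leave it be: slim blue glue bottle with a pointed top, 32 mm across, 110 mm tall. Origin: centre of its underside.
There are look-alikes about, which are no part of the job. Several things have the shape of the small_pot; the one meant has the colours described above.

How it is judged:
On the way, in this order (a step that is already met when the one before it is completed fails the run):
1. the tub stands on the ring mark (centre within 25 mm) (horizontal distance between tub and load_mark below 0.025 m and angle between tub's own z axis and vertical below 0.1 rad), for 0.2 s.
2. the white pot stands on the tub's floor, let go, with the tub still on the mark (all of step 1 and horizontal distance between middle_pot and tub below 0.025 m and z of middle_pot in the frame of tub between 0 and 0.01 m and angle between middle_pot's own z axis and vertical below 0.12 rad and contact force between the fingers and middle_pot below 0.1 N), for 0.2 s.
3. the green pot stands on the white pot's floor, let go, all still on the mark (all of step 1 and horizontal distance between middle_pot and tub below 0.025 m and z of middle_pot in the frame of tub between 0 and 0.01 m and angle between middle_pot's own z axis and vertical below 0.12 rad and horizontal distance between small_pot and middle_pot below 0.014 m and z of small_pot in the frame of middle_pot between 0 and 0.01 m and angle between small_pot's own z axis and vertical below 0.2 rad and contact force between the fingers and small_pot below 0.1 N), for 0.2 s.
4. the pusher is pushed fully in (at least 94 mm of 100) with the nest in the bay (value of joint pusher above 0.094 m and x of tub in the frame of station above 0.085 m and y of tub in the frame of station between -0.03 and 0.03 m and horizontal distance between middle_pot and tub below 0.025 m and z of middle_pot in the frame of tub between 0 and 0.01 m and angle between middle_pot's own z axis and vertical below 0.12 rad and horizontal distance between small_pot and middle_pot below 0.014 m and z of small_pot in the frame of middle_pot between 0 and 0.01 m and angle between small_pot's own z axis and vertical below 0.2 rad), for 0.1 s.
At the end, for the whole second after the job is handed in: The tub stands in the bay (85 mm or more past the ring mark, within 30 mm of the middle line), the white pot on the tub's floor (centres within 25 mm), the green pot on the white pot's floor (within 14 mm), all upright and at rest; the pusher is back out (within 10 mm) (x of tub in the frame of station above 0.085 m and y of tub in the frame of station between -0.03 and 0.03 m and horizontal distance between middle_pot and tub below 0.025 m and z of middle_pot in the frame of tub between 0 and 0.01 m and angle between middle_pot's own z axis and vertical below 0.12 rad and horizontal distance between small_pot and middle_pot below 0.014 m and z of small_pot in the frame of middle_pot between 0 and 0.01 m and angle between small_pot's own z axis and vertical below 0.2 rad and angle between tub's own z axis and vertical below 0.1 rad and height (world z) of tub below 0.006 m and value of joint pusher below 0.01 m and linear speed of each of tub, middle_pot, small_pot below 0.02 m/s); the robot touches nothing.
It fails at once if the white or green pot is dropped (let go more than 35 mm above the table) ((height (world z) of middle_pot above 0.035 m and contact force between the fingers and middle_pot below 0.1 N) or (height (world z) of small_pot above 0.035 m and contact force between the fingers and small_pot below 0.1 N)).
It fails at once if the tub is lifted (more than 20 mm) or tipped (height (world z) of tub above 0.02 m or angle between tub's own z axis and vertical above 0.35 rad).
It fails at once if the white or green pot is tipped over (more than 45 degrees) (angle between any of middle_pot, small_pot's own z axis and vertical above 0.8 rad).
It fails at once if the hand, not the pusher, moves the tub in the bay (fingers press on a pot while the tub is over 50 mm past the mark) (x of tub in the frame of station above 0.05 m and y of tub in the frame of station between -0.06 and 0.07 m and (contact force between the fingers and tub above 1 N or contact force between the fingers and middle_pot above 1 N or contact force between the fingers and small_pot above 1 N)).
It fails at once if a bystander is shifted more than 30 mm or knocked over (distance of any of white_bottle, dark_bottle, paint_jar, tape_roll, pliers, brush_pot, glue_bottle from where it was at the start of the episode above 0.03 m or angle between any of white_bottle, dark_bottle, paint_jar, tape_roll, pliers, brush_pot, glue_bottle's own z axis and vertical above 0.6 rad).
It also fails if it takes over 72 s, if anything falls off the work surface, if the arm or the gripper's body presses on something with over 40 N, if the wrist force passes 120 N, or if a joint passes its speed limit or range.

### The arm

A 6-joint arm with a two-finger parallel gripper is mounted at the origin on the work surface. World frame = base frame: x ahead of the robot, y to its left, z up, the work surface at z = 0. Lengths are in m, angles in rad, forces in N, time in s.
With the tool pointing down it reaches from about 0.325 to 0.775 m from the base axis. Payload 5.5 kg.
Tool frame: the origin (TCP) lies between the finger pads; the fingertips stand 17 mm ahead of it and the grasp point (between the pads) lies 2 mm behind it; z points along the fingers, y is the line along which they close (so a half turn about z gives the same grasp; the last joint's range is limited). The gripper opens to 88 mm and grips with 3 to 60 N. Pads are 20 mm wide; open, the fingers measure 115 mm over their backs; the gripper's body (75 mm by 178 mm) begins 61 mm behind the grasp point.
Start: joints at [1.052, 0.091, 1.231, -0, 1.82, -0.057], TCP at [0.267, 0.537, 0.24] pointing down, gripper open.
Joint ranges: [-2.87, 2.87], [-0.86, 2.18], [0.17, 2.46], [-1.51, 4.65], [0.06, 2.69], [-2.65, 2.65]. Speed limits (rad/s): [2.57, 2.57, 3.01, 3.14, 3.14, 3.14].

### API

Orientations are given as [roll, pitch, yaw] about the fixed x, y, z axes, in that order (R = Rz(yaw) Ry(pitch) Rx(roll)).
In Python, from plant import manip, eyes gives the robot as it stands.
- The arm moves only by the tool arm_command, never from a script. Its argument "rows" is a list of rows, each an object of numbers: "claw": the closure, from 0 (fully open) to 1 (shut); "tx", "ty", "tz": the shift along the tool's x, y, z normalised to -1 to 1, where 1 is 20 mm; "spin": the turn about the tool's z normalised to -1 to 1, where 1 is 6 degrees. In form: [{"claw": .., "tx": .., "ty": .., "tz": .., "spin": ..}, ...]. A call has 1 to 20 rows; each row shifts and turns the commanded pose from where the row before left it, along the tool's axes as they then stand; what a row does not reach is not made up. A row lasts 1/12 s, in which the tool goes at most 41.7 mm and 7.16 degrees, less where a joint would pass 70% of its speed; a pose out of reach is approached as far as the arm can. A call with a number of a shift or a turn outside -1 to 1 is refused whole. A call with a gripper value outside its range is refused whole. The fingers move at their own pace and stop on an object; "newtons" is the grip in N (left out, the last holds). Time passes only in rows, so rows that do not move let the fingers close. It gives the time, the measured TCP pose, the force, the opening and the grip force at its end, in the units of the state.
- manip.sense(): the state, without advancing time (a new reading comes with each control period).
- eyes.snapshot(name): name is "scene" or "top" or "wrist"; returns (picture, depth): 400x640x3 uint8, red, green, blue; 400x640 float32, m along the optical axis (not along the pixel's ray), 0 where there is no reading.
- eyes.get_calibration(name): a dict with "K" (3x3 intrinsics, pixels), "R" (3x3) and "t" (3): a world point X has camera coordinates R X + t. Camera axes: x right, y down, z forward; pixel columns grow to the right and rows downward; lengths in m; the calibration is good to about 2 mm. A picture is of the moment at which its call begins: read the wrist's pose just before it. get_calibration takes no time and is no camera call; for the wrist camera it gives the pose at the moment of the call.
- manip.sign_off(): hands the job in; it is judged then, once.
The state is a dict: "clock": time; "joint_pos": joint angles; "joint_vel": joint speeds; "effort": joint torques, N m; "tcp_pos": TCP position; "tcp_rot": TCP orientation; "wrist_force": force on the tool from outside, world axes, zero at the start; "wrist_torque": the same for the moment, N m; "grip_width": finger opening in m; "finger_force": force on a finger pad.
Only numpy, scipy, OpenCV 4.12 (cv2) and the standard library are available. Lean on these libraries where they do the work, as an engineer would, in place of code of your own. Each camera call takes 0.05 s, during which the arm holds its last target. There are 200 camera calls.

## Working session

There is one attempt and no reset: what is moved stays moved. The work goes in short steps, Python scripts to look and compute and a tool call to move; the robot and the scene stay as the last step left them, time stands still between calls to the robot, and variables do not carry over. Pictures are saved under pics/ and viewed, at most 10 in all, crops included, and the job is handed in when it is done.

Besides the shell and the picture viewer there is one more tool, called after "Call:" as name([rows], argument=value, ...), one row to a line, values as JSON. arm_command: Moves the arm, as the interface text tells. Its arguments: {"type":"object","properties":{"rows":{"type":"array","items":{"type":"object","properties":{"claw":{"type":"number"},"tx":{"type":"number","minimum":-1,"maximum":1},"ty":{"type":"number","minimum":-1,"maximum":1},"tz":{"type":"number","minimum":-1,"maximum":1},"spin":{"type":"number","minimum":-1,"maximum":1}}}},"newtons":{"type":"number"}},"required":["rows"]}

```bash
mkdir -p pics; ls
python3 - <<'E'
from plant import manip, eyes
import cv2,numpy as np
print(manip.sense())
for n in("scene","top"):
    p,d=eyes.snapshot(n); cv2.imwrite(f"pics/{n}0.png",p[:,:,::-1]); np.savez(f"pics/{n}0.npz",p=p,d=d)
    print(n,eyes.get_calibration(n),(d>0).mean())
E
```

```text
pics
{'clock': 0.0, 'joint_pos': array([ 1.05230685e+00,  9.18224511e-02,  1.23188606e+00,  1.10697839e-05,
        1.81979978e+00, -5.66603984e-02]), 'joint_vel': array([ 6.07233653e-04,  6.62676442e-04,  2.12563689e-05,  1.00058949e-04,
       -1.88422750e-03, -7.80542979e-06]), 'effort': array([-2.35398547e-04, -4.46458590e+01, -4.06447399e+01,  6.95749302e-02,
        2.95064854e-02, -1.25399465e-04]), 'tcp_pos': array([0.26719523, 0.53692049, 0.23852855]), 'tcp_rot': array([-3.13968069e+00, -1.19199294e-04,  2.67976618e+00]), 'wrist_force': array([ 0.0285287 ,  0.07776936, -0.30888331]), 'wrist_torque': array([-0.00526297, -0.04026255,  0.00647525]), 'finger_force': 0.0, 'grip_width': 0.08811499648519648}
scene {'K': array([[471.04005965,   0.        , 318.74852487],
       [  0.        , 471.04005965, 200.62297761],
       [  0.        ,   0.        ,   1.        ]]), 'R': array([[-0.79031725,  0.61263861,  0.00851931],
       [ 0.42979548,  0.56424804, -0.70491134],
       [-0.43666291, -0.55344203, -0.70924426]]), 't': array([ 0.42032282, -0.22422564,  1.7908478 ])} 0.99596875
top {'K': array([[403.55486053,   0.        , 317.82987735],
       [  0.        , 403.55486053, 199.00417112],
       [  0.        ,   0.        ,   1.        ]]), 'R': array([[ 0.00852115, -0.99995977,  0.00280115],
       [-0.98544382, -0.00887302, -0.16976968],
       [ 0.16978771, -0.00131374, -0.98547979]]), 't': array([0.01255395, 0.5582961 , 1.11419297])} 0.99605859375
```

View pics/top0.png

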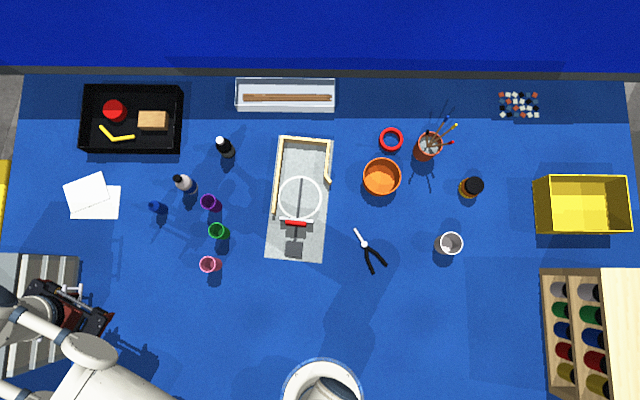

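View pics/scene0.png

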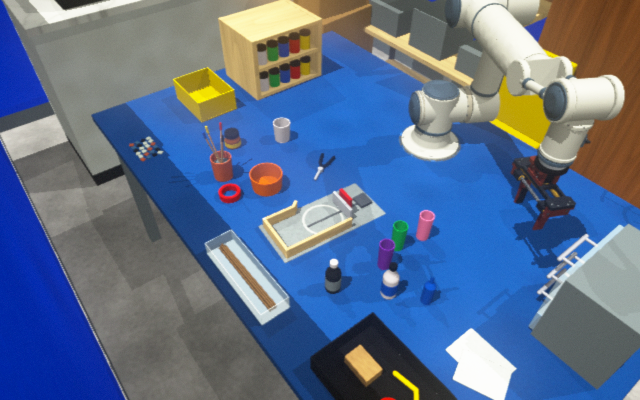

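The top view shows three slim pots: purple at (209,202), green at (217,231) and pink at (208,264). Green matches the description. The orange tub is at (381,177), the white pot at (451,243), the ring at (300,198) and the red pad at (296,223). I'll measure these and check the green pot in an enlarged crop.

```bash
cat > h.py <<'E'
import numpy as np,cv2
from plant import manip,eyes
from scipy.optimize import least_squares
def cloud(d,c):
    v,u=np.mgrid[:d.shape[0],:d.shape[1]]
    K=c["K"]; X=np.stack([(u-K[0,2])/K[0,0]*d,(v-K[1,2])/K[1,1]*d,d],-1)
    return (X-c["t"])@c["R"]
def ray(uv,z,c):
    uv=np.atleast_2d(np.float64(uv)); o=-c["R"].T@c["t"]
    r=np.c_[uv,np.ones(len(uv))]@np.linalg.inv(c["K"]).T@c["R"]
    return o+r*((z-o[2])/r[:,2])[:,None]
def px(P,c):
    q=c["K"]@(c["R"]@np.asarray(P,float)+c["t"]); return q[:2]/q[2]
def circ(P):
    f=lambda p:np.hypot(P[:,0]-p[0],P[:,1]-p[1])-p[2]
    m=P[:,:2].mean(0)
    r=least_squares(f,[*m,.04],loss="soft_l1",f_scale=.002); return r.x,np.abs(r.fun).mean()
def hull(mask):
    cs,_=cv2.findContours(mask.astype(np.uint8),cv2.RETR_EXTERNAL,cv2.CHAIN_APPROX_NONE)
    return max(cs,key=cv2.contourArea)[:,0]
E
python3 - <<'E'
from h import *
for n in("top","scene"):
    c=eyes.get_calibration(n); z=np.load(f"pics/{n}0.npz"); p,d=z["p"],z["d"]; W=cloud(d,c)
    hsv=cv2.cvtColor(p,cv2.COLOR_RGB2HSV); H,S,V=[hsv[...,i].astype(int) for i in range(3)]
    def box(x,y,r): return (np.hypot(W[...,0]-x,W[...,1]-y)<r)
    rimset={"tub":(.06,(H>5)&(H<18)&(S>150)),"green":(.095,(H>50)&(H<80)&(S>120)),"white":(.075,(S<70)&(V>110))}
    if n=="top":
        seeds={k:ray(uv,h,c)[0] for k,uv,h in(("tub",(381,177),.03),("green",(217,231),.05),("white",(451,243),.05))}
        print(seeds, "ring",ray((300,198),0,c),"pad",ray((296,223),.07,c))
    for k,(h,m) in rimset.items():
        s=seeds[k]; M=m&box(s[0],s[1],.09)&(W[...,2]>.004)
        R=M&(abs(W[...,2]-h)<.008)
        P=W[R]; print(n,k,M.sum(),R.sum(),"zmax",np.percentile(W[M][:,2],98), circ(P) if len(P)>8 else "", "mid",(P.min(0)+P.max(0))/2 if len(P) else "")
    # pad
    M=((H<6)|(H>174))&(S>150)&box(*ray((296,223),.07,eyes.get_calibration("top"))[0][:2],.05) if n=="top" else ((H<6)|(H>174))&(S>150)&box(*pad,.05)
    P=W[M]; pad=P.mean(0)[:2]; print(n,"pad",len(P),P.mean(0),P.min(0),P.max(0))
    # fence: wood tops
    M=(W[...,2]>.032)&(W[...,2]<.046)&box(.53,.05,.2)&(H>10)&(H<35)&(S>30)&(S<150)
    P=W[M]; print("wood",len(P),P.min(0),P.max(0))
    np.save(f"pics/w{n}.npy",P)
z=np.load("pics/top0.npz")["p"]
a=cv2.resize(z[120:270,190:350],None,fx=4.5,fy=4,interpolation=cv2.INTER_CUBIC)
cv2.imwrite("pics/crop.png",cv2.resize(z[125:275,190:350],(640,600),interpolation=cv2.INTER_CUBIC)[:,:,::-1])
E
```

```text
{'tub': array([ 0.62882569, -0.16853922,  0.03      ]), 'green': array([0.46323195, 0.30228001, 0.05      ]), 'white': array([ 0.43512776, -0.35956358,  0.05      ])} ring [[0.56896155 0.07089632 0.        ]] pad [[0.4857445  0.07788755 0.07      ]]
top tub 874 196 zmax 0.06279159170081305 (array([ 0.62448695, -0.16446463,  0.05217472]), np.float64(0.0012190270992668382)) mid [ 0.62563356 -0.16488932  0.05962645]
top green 263 66 zmax 0.09858363075349091 (array([0.4606425 , 0.29452236, 0.02005527]), np.float64(0.0008122480079601114)) mid [0.46069947 0.29474735 0.09329295]
top white 319 107 zmax 0.07732631908324013 (array([ 0.43320463, -0.35046171,  0.02982179]), np.float64(0.0010672483855878685)) mid [ 0.43368788 -0.35141412  0.0729359 ]
top pad 107 [0.48572868 0.07981134 0.07016443] [0.47823378 0.05090971 0.00932837] [0.49595005 0.10887941 0.07893439]
wood 316 [ 0.51722415 -0.02061593  0.0328329 ] [0.71996568 0.15262099 0.04585502]
scene tub 595 107 zmax 0.061621629148926924 (array([ 0.62819484, -0.16644353,  0.05192766]), np.float64(0.0014927061283690458)) mid [ 0.62863944 -0.16438928  0.05828181]
scene green 316 65 zmax 0.09737780076691867 (array([0.46266128, 0.2928474 , 0.01959563]), np.float64(0.0012237197691190938)) mid [0.46253489 0.29280951 0.09314809]
scene white 358 88 zmax 0.07721818019099871 (array([ 0.4364267 , -0.35296203,  0.02980397]), np.float64(0.002299152615968125)) mid [ 0.43630908 -0.35413239  0.07404664]
scene pad 81 [0.49159827 0.0830803  0.06852909] [0.48055522 0.05310678 0.05346029] [0.49871805 0.1091253  0.07775474]
wood 365 [ 0.51852281 -0.01977186  0.03202318] [0.7210352  0.15136059 0.04569465]
```

View pics/crop.png

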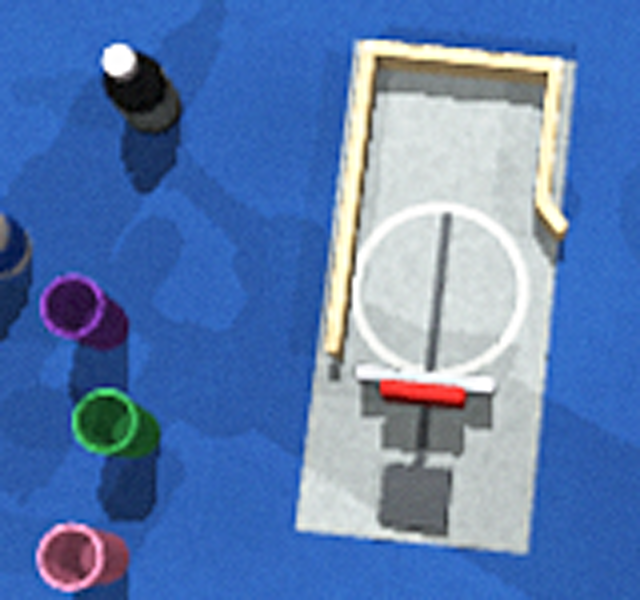

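The crop confirms the green pot at crop (105,420), between the purple and pink ones. The ring is centred at crop (443,288). The station's x axis points up the image with a slight tilt. Next I'll fit the station frame.

Run:
```python
from h import *
for n in("top","scene"):
    c=eyes.get_calibration(n); z=np.load(f"pics/{n}0.npz"); p,d=z["p"],z["d"]; W=cloud(d,c)
    V=p.min(-1).astype(int); r=np.hypot(W[...,0]-.569,W[...,1]-.072)
    M=(V>205)&(r<.08)&(r>.05)&(W[...,2]<.012)
    v,u=np.nonzero(M); P=ray(np.c_[u,v],0,c); (x,y,rr),e=circ(P); print(n,"ring",len(P),x,y,rr,e)
    w=np.load(f"pics/w{n}.npy")
    L=w[(w[:,0]<.69)&(w[:,1]>y+.03)]
    a=np.polyfit(L[:,0],L[:,1],1); print("left fence n",len(L),"yaw",np.arctan(a[0]))
    E=w[(w[:,1]<.10)&(w[:,1]>.0)&(w[:,0]>.69)]; b=np.polyfit(E[:,1],E[:,0],1);print("end",len(E),"yaw",-np.arctan(b[0]))
    t=np.arctan(a[0]); ex=np.array([np.cos(t),np.sin(t)]);ey=np.array([-ex[1],ex[0]])
    o=np.array([x,y]); print("leftfence y(70)",np.median((L[:,:2]-o)@ey),"end x(171)",np.median((E[:,:2]-o)@ex))
    H=cv2.cvtColor(p,cv2.COLOR_RGB2HSV); M=((H[...,0]<6)|(H[...,0]>174))&(H[...,1]>150)&(np.hypot(W[...,0]-.488,W[...,1]-.08)<.05)&(W[...,2]>.062)
    Q=(W[M][:,:2]-o); print("pad in st x",np.percentile(Q@ex,[3,50,97]),"y",np.percentile(Q@ey,[3,50,97]))
    # other objects high points near
    for nm,s in(("pliers",(.47,-.13)),("tape",(.70,-.18)),("brush",(.69,-.28)),("jar",(.58,-.40)),("purple",(.53,.30)),("pink",(.38,.3)),("wbot",(.56,.35)),("glue",(.51,.41)),("dbot",(.66,.24))):
        m=(np.hypot(W[...,0]-s[0],W[...,1]-s[1])<.07)&(W[...,2]>.006); q=W[m]
        print(nm,len(q), np.round(np.percentile(q,[3,97],axis=0),3).tolist() if len(q) else "")
```

```text
top ring 766 0.5719488615324049 0.07017019204581554 0.06386135290008953 0.006163960215137297
left fence n 176 yaw -0.08993715239166124Traceback (most recent call last):
  File "<stdin>", line 10, in <module>
    raise TypeError("expected non-empty vector for x")
TypeError: expected non-empty vector for x
```

Run:
```python
from h import *
for n in("top","scene"):
    c=eyes.get_calibration(n); z=np.load(f"pics/{n}0.npz"); p,d=z["p"],z["d"]; W=cloud(d,c)
    hsv=cv2.cvtColor(p,cv2.COLOR_RGB2HSV); H,S,V=[hsv[...,i].astype(int) for i in range(3)]
    r=np.hypot(W[...,0]-.570,W[...,1]-.071); g=V[(r<.09)&(W[...,2]<.012)]
    M=(p.min(-1)>230)&(r<.08)&(r>.05)&(W[...,2]<.012)
    v,u=np.nonzero(M); P=ray(np.c_[u,v],0,c); (x,y,rr),e=circ(P); print(n,"ring",len(P),x,y,rr,e)
    w=W[(W[...,2]>.034)&(W[...,2]<.046)&(np.hypot(W[...,0]-.62,W[...,1]-.07)<.2)&(H>10)&(H<35)&(S>30)&(S<150)]
    L=w[(w[:,0]<.70)&(w[:,1]>y+.03)]; E=w[(w[:,1]<.10)&(w[:,1]>.02)&(w[:,0]>.70)]
    a=np.polyfit(L[:,0],L[:,1],1);b=np.polyfit(E[:,1],E[:,0],1); print("yaw",np.arctan(a[0]),-np.arctan(b[0]),len(L),len(E))
    t=np.arctan(a[0]); ex=np.array([np.cos(t),np.sin(t)]);ey=np.array([-ex[1],ex[0]]); o=np.array([x,y])
    print("leftfence y(70)",np.median((L[:,:2]-o)@ey),"end x(171)",np.median((E[:,:2]-o)@ex))
    M=((H<6)|(H>174))&(S>150)&(np.hypot(W[...,0]-.488,W[...,1]-.08)<.05)&(W[...,2]>.062)
    Q=(W[M][:,:2]-o); print("pad in st x",np.percentile(Q@ex,[3,50,97]),"y",np.percentile(Q@ey,[3,50,97]))
    for nm,s in(("pliers",(.47,-.13)),("tape",(.70,-.18)),("brush",(.69,-.28)),("jar",(.58,-.40)),("purple",(.53,.30)),("pink",(.38,.3)),("wbot",(.56,.35)),("glue",(.51,.41)),("dbot",(.66,.24))):
        q=W[(np.hypot(W[...,0]-s[0],W[...,1]-s[1])<.07)&(W[...,2]>.008)]
        print(nm,len(q), np.round(np.percentile(q,[3,97],axis=0),3).tolist() if len(q) else "")
```

```text
top ring 332 0.5721399080473976 0.0729009365818472 0.06298343926479169 0.002275520865958158
yaw -0.09253072662123864 -0.08963327542948776 182 73
leftfence y(70) 0.07107349009685293 end x(171) 0.16598201908269847
pad in st x [-0.0920845  -0.08680525 -0.08052101] y [-0.02780237 -0.00029921  0.02715383]
pliers 131 [[0.404, -0.151, 0.008], [0.476, -0.089, 0.015]]
tape 458 [[0.641, -0.228, 0.008], [0.76, -0.132, 0.062]]
brush 794 [[0.682, -0.333, 0.019], [0.747, -0.26, 0.195]]
jar 433 [[0.573, -0.452, 0.013], [0.623, -0.403, 0.063]]
purple 405 [[0.465, 0.279, 0.01], [0.558, 0.34, 0.097]]
pink 316 [[0.352, 0.284, 0.01], [0.446, 0.333, 0.098]]
wbot 601 [[0.521, 0.302, 0.013], [0.609, 0.407, 0.132]]
glue 190 [[0.515, 0.394, 0.011], [0.578, 0.478, 0.097]]
dbot 231 [[0.687, 0.271, 0.012], [0.716, 0.299, 0.121]]
scene ring 98 0.5692571405668542 0.06817165642297172 0.06292589630680878 0.0017232524785734521
yaw -0.09355506010129523 -0.0950509483431769 196 82
leftfence y(70) 0.07424418501900196 end x(171) 0.17463363599858153
pad in st x [-0.0865268  -0.07848382 -0.07377548] y [-0.02174455  0.00637974  0.03184887]
pliers 70 [[0.404, -0.157, 0.008], [0.482, -0.091, 0.016]]
tape 371 [[0.643, -0.229, 0.009], [0.764, -0.127, 0.061]]
brush 708 [[0.687, -0.334, 0.013], [0.751, -0.262, 0.189]]
jar 290 [[0.58, -0.453, 0.012], [0.632, -0.402, 0.064]]
purple 621 [[0.465, 0.283, 0.013], [0.562, 0.339, 0.096]]
pink 441 [[0.352, 0.284, 0.012], [0.446, 0.331, 0.096]]
wbot 539 [[0.523, 0.3, 0.014], [0.614, 0.407, 0.131]]
glue 37 [[0.533, 0.462, 0.021], [0.546, 0.473, 0.1]]
dbot 30 [[0.688, 0.265, 0.066], [0.716, 0.299, 0.124]]
```

Call:
arm_command([
  {"claw": 0.64,"spin": -0.88},
  {"claw": 0.64,"spin": -0.88},
  {"claw": 0.64,"spin": -0.88},
  {"claw": 0.64,"spin": -0.88},
  {"claw": 0.64,"tx": -0.59,"ty": -1},
  {"claw": 0.64,"tx": -0.59,"ty": -1},
  {"claw": 0.64,"tx": -0.59,"ty": -1},
  {"claw": 0.64,"tx": -0.59,"ty": -1},
  {"claw": 0.64,"tx": -0.59,"ty": -1},
  {"claw": 0.64,"tx": -0.59,"ty": -1},
  {"claw": 0.64,"tx": -0.59,"ty": -1},
  {"claw": 0.64,"tx": -0.59,"ty": -1},
  {"claw": 0.64,"tx": -0.59,"ty": -1},
  {"claw": 0.64,"tx": -0.59,"ty": -1},
  {"claw": 0.64,"tx": -0.59,"ty": -1},
  {"claw": 0.64,"tx": -0.59,"ty": -1},
  {"claw": 0.64,"tx": -0.59,"ty": -1},
  {"claw": 0.64,"tx": -0.59,"ty": -1},
  {"claw": 0.64,"tx": -0.59,"ty": -1},
  {"claw": 0.64,"tx": -0.59,"ty": -1},
], newtons=15)

```text
$.rows[0]: bad value
```

Call:
arm_command([
  {"claw": 0.64,"tx": -0.59,"ty": -1},
  {"claw": 0.64,"tx": -0.59,"ty": -1},
  {"claw": 0.64,"tx": -0.59,"ty": -1},
  {"claw": 0.64,"tx": -0.59,"ty": -1},
  {"claw": 0.64,"tx": -0.59,"ty": -1},
  {"claw": 0.64,"tx": -0.59,"ty": -1},
  {"claw": 0.64,"tx": -0.59,"ty": -1},
  {"claw": 0.64,"tx": -0.59,"ty": -1},
  {"claw": 0.64,"tx": -0.59,"ty": -1},
  {"claw": 0.64,"tx": -0.59,"ty": -1},
  {"claw": 0.64,"tx": -0.59,"ty": -1},
  {"claw": 0.64,"tx": -0.59,"ty": -1},
  {"claw": 0.64,"tx": -0.59,"ty": -1},
  {"claw": 0.64,"tx": -0.59,"ty": -1},
  {"claw": 0.64,"tx": -0.59,"ty": -1},
  {"claw": 0.64,"tx": -0.59,"ty": -1},
  {"claw": 0.64,"tx": -0.59,"ty": -1},
  {"claw": 0.64,"tx": -0.59,"ty": -1},
  {"claw": 0.64,"tx": -0.59,"ty": -1},
  {"claw": 0.64,"tx": -0.59,"ty": -1},
])

```text
$.rows[0]: bad value
```

```bash
cat >> h.py <<'E'
T=-.093; EX=np.array([np.cos(T),np.sin(T)]); EY=np.array([-EX[1],EX[0]]); O=np.array([.570,.072])
def st(p): q=np.asarray(p)[:2]-O; return np.round([q@EX,q@EY],4)
def stat():
    s=manip.sense(); print("t",round(s["clock"],2),"st",st(s["tcp_pos"]),"z",s["tcp_pos"][2].round(4),"rot",s["tcp_rot"].round(3),"w",s["grip_width"].round(4),"F",s["wrist_force"].round(1)); return s
E
python3 - <<'E'
from h import *
stat()
p,d=eyes.snapshot("wrist");c=eyes.get_calibration("wrist")
cv2.imwrite("pics/wr1.png",p[:,:,::-1]);W=cloud(d,c)
H=cv2.cvtColor(p,cv2.COLOR_RGB2HSV); M=(H[...,0]>3)&(H[...,0]<18)&(H[...,1]>150)&(abs(W[...,2]-.06)<.006)&(np.hypot(W[...,0]-.627,W[...,1]+.166)<.08)
x,e=circ(W[M]);print(M.sum(),x,e,st(x))
E
```

```text
Traceback (most recent call last):
  File "h.py", line 24, in stat
    s=manip.sense(); print("t",round(s["clock"],2),"st",st(s["tcp_pos"]),"z",s["tcp_pos"][2].round(4),"rot",s["tcp_rot"].round(3),"w",s["grip_width"].round(4),"F",s["wrist_force"].round(1)); return s
                                                                                                                                      ^^^^^^^^^^^^^^^^^^^^^
AttributeError: 'float' object has no attribute 'round'
```

All five fields are probably required in each row.

Call:
arm_command([
  {"claw": 0.64,"tx": 0,"ty": 0,"tz": 0,"spin": -0.88},
  {"claw": 0.64,"tx": 0,"ty": 0,"tz": 0,"spin": -0.88},
  {"claw": 0.64,"tx": 0,"ty": 0,"tz": 0,"spin": -0.88},
  {"claw": 0.64,"tx": 0,"ty": 0,"tz": 0,"spin": -0.88},
], newtons=15)

```text
clock: 0.43
tcp_pos: [0.2672, 0.537, 0.239]
tcp_rot: [-3.14, -0.001, 3.053]
wrist_force: [0.4, -1.5, -0.6]
grip_width: 0.0647
finger_force: 0.0
```

```bash
sed -i 's/s\["grip_width"\].round(4)/round(s["grip_width"],4)/' h.py; python3 -c "
from h import *
stat()"
```

```text
t 0.43 st [-0.3446  0.4349] z 0.239 rot [-3.140e+00 -1.000e-03  3.053e+00] w 0.0647 F [ 0.4 -1.5 -0.6]
```

Orientation is good. Now I'll traverse.

Call:
arm_command([
  {"claw": 0.64,"tx": -0.59,"ty": -1,"tz": 0,"spin": 0},
  {"claw": 0.64,"tx": -0.59,"ty": -1,"tz": 0,"spin": 0},
  {"claw": 0.64,"tx": -0.59,"ty": -1,"tz": 0,"spin": 0},
  {"claw": 0.64,"tx": -0.59,"ty": -1,"tz": 0,"spin": 0},
  {"claw": 0.64,"tx": -0.59,"ty": -1,"tz": 0,"spin": 0},
  {"claw": 0.64,"tx": -0.59,"ty": -1,"tz": 0,"spin": 0},
  {"claw": 0.64,"tx": -0.59,"ty": -1,"tz": 0,"spin": 0},
  {"claw": 0.64,"tx": -0.59,"ty": -1,"tz": 0,"spin": 0},
  {"claw": 0.64,"tx": -0.59,"ty": -1,"tz": 0,"spin": 0},
  {"claw": 0.64,"tx": -0.59,"ty": -1,"tz": 0,"spin": 0},
  {"claw": 0.64,"tx": -0.59,"ty": -1,"tz": 0,"spin": 0},
  {"claw": 0.64,"tx": -0.59,"ty": -1,"tz": 0,"spin": 0},
  {"claw": 0.64,"tx": -0.59,"ty": -1,"tz": 0,"spin": 0},
  {"claw": 0.64,"tx": -0.59,"ty": -1,"tz": 0,"spin": 0},
  {"claw": 0.64,"tx": -0.59,"ty": -1,"tz": 0,"spin": 0},
  {"claw": 0.64,"tx": -0.59,"ty": -1,"tz": 0,"spin": 0},
  {"claw": 0.64,"tx": -0.59,"ty": -1,"tz": 0,"spin": 0},
  {"claw": 0.64,"tx": -0.59,"ty": -1,"tz": 0,"spin": 0},
])

```text
clock: 1.93
tcp_pos: [0.4455, 0.1578, 0.2392]
tcp_rot: [-3.141, -0.001, 3.048]
wrist_force: [-0.2, -0.2, 0.6]
grip_width: 0.0316
finger_force: 0.0
```

Call:
arm_command([
  {"claw": 0.64,"tx": -0.59,"ty": -1,"tz": 0,"spin": 0},
  {"claw": 0.64,"tx": -0.59,"ty": -1,"tz": 0,"spin": 0},
  {"claw": 0.64,"tx": -0.59,"ty": -1,"tz": 0,"spin": 0},
  {"claw": 0.64,"tx": -0.59,"ty": -1,"tz": 0,"spin": 0},
  {"claw": 0.64,"tx": -0.59,"ty": -1,"tz": 0,"spin": 0},
  {"claw": 0.64,"tx": -0.59,"ty": -1,"tz": 0,"spin": 0},
  {"claw": 0.64,"tx": -0.59,"ty": -1,"tz": 0,"spin": 0},
  {"claw": 0.64,"tx": -0.59,"ty": -1,"tz": 0,"spin": 0},
  {"claw": 0.64,"tx": -0.59,"ty": -1,"tz": 0,"spin": 0},
  {"claw": 0.64,"tx": -0.59,"ty": -1,"tz": 0,"spin": 0},
  {"claw": 0.64,"tx": -0.59,"ty": -1,"tz": 0,"spin": 0},
  {"claw": 0.64,"tx": -0.59,"ty": -1,"tz": 0,"spin": 0},
  {"claw": 0.64,"tx": -0.59,"ty": -1,"tz": 0,"spin": 0},
  {"claw": 0.64,"tx": -0.59,"ty": -1,"tz": 0,"spin": 0},
  {"claw": 0.64,"tx": -0.59,"ty": -1,"tz": 0,"spin": 0},
  {"claw": 0.64,"tx": -0.59,"ty": -1,"tz": 0,"spin": 0},
  {"claw": 0.64,"tx": -0.59,"ty": -1,"tz": 0,"spin": 0},
  {"claw": 0.64,"tx": -0.59,"ty": -1,"tz": 0,"spin": 0},
])

```text
clock: 3.43
tcp_pos: [0.6235, -0.2203, 0.2389]
tcp_rot: [3.141, -0.001, 3.048]
wrist_force: [0.2, 0.8, -0.3]
grip_width: 0.0314
finger_force: 0.0
```

Run:
```python
from h import *
stat()
p,d=eyes.snapshot("wrist");c=eyes.get_calibration("wrist")
cv2.imwrite("pics/wr1.png",p[:,:,::-1]);W=cloud(d,c)
H=cv2.cvtColor(p,cv2.COLOR_RGB2HSV); M=(H[...,0]>3)&(H[...,0]<18)&(H[...,1]>150)&(abs(W[...,2]-.06)<.006)&(np.hypot(W[...,0]-.627,W[...,1]+.166)<.08)
if M.sum()>9:
    x,e=circ(W[M]);print(M.sum(),x,e,st(x))
stat()
```

```text
t 3.43 st [ 0.0804 -0.286 ] z 0.2389 rot [ 3.141e+00 -1.000e-03  3.048e+00] w 0.0314 F [ 0.2  0.8 -0.3]
462 [ 0.62691481 -0.17048848  0.05194018] 0.0006367561334380043 [ 0.0792 -0.2362]
t 3.48 st [ 0.0813 -0.2897] z 0.2374 rot [-3.140e+00 -2.000e-03  3.045e+00] w 0.0315 F [-3.4 -0.2 -0.3]
```

View pics/wr1.png

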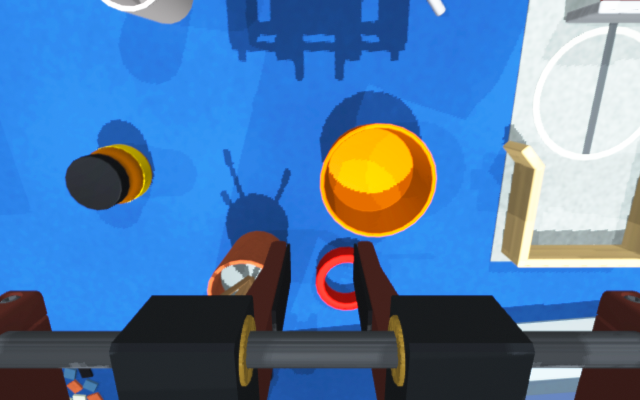

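The wrist view shows the tub rim at about (378,180). The fingers straddle toward its right-hand wall, and the brush pot at (250,275) is clear of them. I'll descend onto the wall.

Call:
arm_command([
  {"claw": 0.64,"tx": 0,"ty": 0.15,"tz": 0.9,"spin": 0},
  {"claw": 0.64,"tx": 0,"ty": 0,"tz": 0.9,"spin": 0},
  {"claw": 0.64,"tx": 0,"ty": 0,"tz": 0.9,"spin": 0},
  {"claw": 0.64,"tx": 0,"ty": 0,"tz": 0.9,"spin": 0},
  {"claw": 0.64,"tx": 0,"ty": 0,"tz": 0.9,"spin": 0},
  {"claw": 0.64,"tx": 0,"ty": 0,"tz": 0.9,"spin": 0},
  {"claw": 0.64,"tx": 0,"ty": 0,"tz": 0.9,"spin": 0},
  {"claw": 0.64,"tx": 0,"ty": 0,"tz": 0.8,"spin": 0},
  {"claw": 0.64,"tx": 0,"ty": 0,"tz": 0,"spin": 0},
])

```text
clock: 4.23
tcp_pos: [0.6214, -0.2153, 0.0923]
tcp_rot: [3.139, -0.008, 3.048]
wrist_force: [-1.6, 1.0, -1.6]
grip_width: 0.0315
finger_force: 0.0
```

Run:
```python
from h import *
stat()
p,d=eyes.snapshot("wrist"); cv2.imwrite("pics/wr2.png",p[:,:,::-1]); stat()
```

```text
t 4.23 st [ 0.0779 -0.2813] z 0.0923 rot [ 3.139 -0.008  3.048] w 0.0315 F [-1.6  1.  -1.6]
t 4.28 st [ 0.0786 -0.2815] z 0.0946 rot [ 3.14  -0.005  3.048] w 0.0313 F [ 0.1 -0.   0.4]
```

View pics/wr2.png

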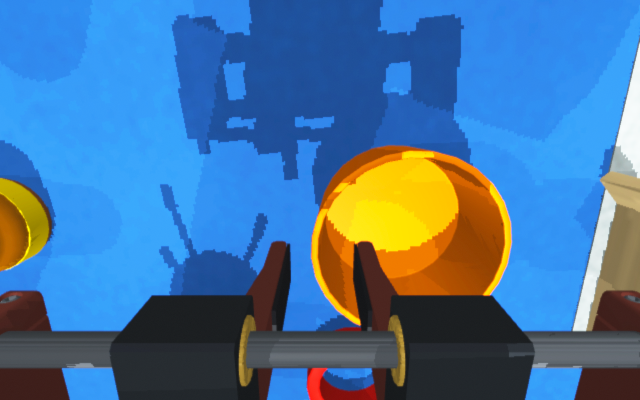

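The fingers sit either side of the tub's wall, at (312,250), and need a small shift right of the tool. I'll lower and close.

Call:
arm_command([
  {"claw": 0.64,"tx": 0,"ty": -0.2,"tz": 0.7,"spin": 0},
  {"claw": 0.64,"tx": 0,"ty": 0,"tz": 0.7,"spin": 0},
  {"claw": 0.64,"tx": 0,"ty": 0,"tz": 0.7,"spin": 0},
  {"claw": 0.64,"tx": 0,"ty": 0,"tz": 0,"spin": 0},
  {"claw": 1,"tx": 0,"ty": 0,"tz": 0,"spin": 0},
  {"claw": 1,"tx": 0,"ty": 0,"tz": 0,"spin": 0},
  {"claw": 1,"tx": 0,"ty": 0,"tz": 0,"spin": 0},
  {"claw": 1,"tx": 0,"ty": 0,"tz": 0,"spin": 0},
  {"claw": 1,"tx": 0,"ty": 0,"tz": 0,"spin": 0},
  {"claw": 1,"tx": 0,"ty": 0,"tz": 0,"spin": 0},
], newtons=15)

```text
clock: 5.12
tcp_pos: [0.6238, -0.2201, 0.0567]
tcp_rot: [3.141, 0.002, 3.049]
wrist_force: [-0.3, 1.4, 3.4]
grip_width: 0.0053
finger_force: 15.1
```

Run:
```python
from h import *
stat()
```

```text
t 5.12 st [ 0.0807 -0.2858] z 0.0567 rot [3.141e+00 2.000e-03 3.049e+00] w 0.0053 F [-0.3  1.4  3.4]
```

Call:
arm_command([
  {"claw": 1,"tx": 0.59,"ty": 0.71,"tz": 0,"spin": 0},
  {"claw": 1,"tx": 0.59,"ty": 0.71,"tz": 0,"spin": 0},
  {"claw": 1,"tx": 0.59,"ty": 0.71,"tz": 0,"spin": 0},
  {"claw": 1,"tx": 0.59,"ty": 0.71,"tz": 0,"spin": 0},
  {"claw": 1,"tx": 0.59,"ty": 0.71,"tz": 0,"spin": 0},
  {"claw": 1,"tx": 0.59,"ty": 0.71,"tz": 0,"spin": 0},
  {"claw": 1,"tx": 0.59,"ty": 0.71,"tz": 0,"spin": 0},
  {"claw": 1,"tx": 0.59,"ty": 0.71,"tz": 0,"spin": 0},
  {"claw": 1,"tx": 0,"ty": 0,"tz": 0,"spin": 0},
])

```text
clock: 5.87
tcp_pos: [0.5394, -0.0965, 0.0568]
tcp_rot: [3.141, 0.002, 3.05]
wrist_force: [0.8, 1.3, 1.6]
grip_width: 0.005
finger_force: 15.0
```

Run:
```python
from h import *
stat()
for n in ("top","scene"):
    p,d=eyes.snapshot(n);c=eyes.get_calibration(n)
    W=cloud(d,c);H=cv2.cvtColor(p,cv2.COLOR_RGB2HSV); M=(H[...,0]>5)&(H[...,0]<18)&(H[...,1]>150)&(abs(W[...,2]-.06)<.008)&(np.hypot(*(np.moveaxis(W[...,:2],-1,0)-(O-.015*EX-.12*EY)[:,None,None]))<.1)
    if M.sum()>20: x,e=circ(W[M]);print(M.sum(),x,e,st(x))
s=stat()
```

```text
t 5.87 st [-0.0148 -0.1706] z 0.0568 rot [3.141e+00 2.000e-03 3.050e+00] w 0.005 F [0.8 1.3 1.6]
52 [ 0.54084139 -0.04329813  0.05176521] 0.0007419728833816418 [-0.0183 -0.1175]
124 [ 0.54381709 -0.04605424  0.05195493] 0.0015815464373560195 [-0.0151 -0.12  ]
t 5.97 st [-0.0139 -0.1717] z 0.0567 rot [3.14e+00 1.00e-03 3.05e+00] w 0.005 F [-1.4  3.6  6.6]
```

Call:
arm_command([
  {"claw": 1,"tx": 0,"ty": 0.7,"tz": 0,"spin": 0},
  {"claw": 1,"tx": 0,"ty": 0.7,"tz": 0,"spin": 0},
  {"claw": 1,"tx": -0.15,"ty": 0.7,"tz": 0,"spin": 0},
  {"claw": 1,"tx": -0.15,"ty": 0.7,"tz": 0,"spin": 0},
  {"claw": 1,"tx": -0.15,"ty": 0.7,"tz": 0,"spin": 0},
  {"claw": 1,"tx": -0.15,"ty": 0.7,"tz": 0,"spin": 0},
  {"claw": 1,"tx": -0.1,"ty": 0.7,"tz": 0,"spin": 0},
  {"claw": 1,"tx": 0,"ty": 0.6,"tz": 0,"spin": 0},
  {"claw": 1,"tx": 0,"ty": 0.4,"tz": 0,"spin": 0},
  {"claw": 1,"tx": 0,"ty": 0,"tz": 0,"spin": 0},
  {"claw": 1,"tx": 0,"ty": 0,"tz": 0,"spin": 0},
])

```text
clock: 6.88
tcp_pos: [0.5664, 0.0176, 0.0567]
tcp_rot: [3.141, 0.003, 3.049]
wrist_force: [1.4, 2.1, 5.3]
grip_width: 0.0052
finger_force: 15.1
```

```bash
cat >> h.py <<'E'
def find(h,f,xy,r=.09,views=("top","scene")):
    for n in views:
        p,d=eyes.snapshot(n);c=eyes.get_calibration(n);W=cloud(d,c);H=cv2.cvtColor(p,cv2.COLOR_RGB2HSV).astype(int)
        M=f(H[...,0],H[...,1],H[...,2])&(abs(W[...,2]-h)<.007)&(np.hypot(W[...,0]-xy[0],W[...,1]-xy[1])<r)
        if M.sum()>20:
            x,e=circ(W[M]); print(n,M.sum(),x.round(4),round(e,4),"st",st(x))
        else: print(n,M.sum())
ORANGE=lambda h,s,v:(h>5)&(h<18)&(s>150)
GREEN=lambda h,s,v:(h>50)&(h<80)&(s>120)
WHITE=lambda h,s,v:(s<70)&(v>110)
E
python3 - <<'E'
from h import *
stat(); find(.06,ORANGE,O); stat()
E
```

```text
t 6.88 st [ 0.0015 -0.0545] z 0.0567 rot [3.141e+00 3.000e-03 3.049e+00] w 0.0052 F [1.4 2.1 5.3]
top 60 [0.5681 0.0703 0.0522] 0.0009 st [-0.0018 -0.0019]
scene 138 [0.5712 0.0689 0.0519] 0.0015 st [ 0.0015 -0.003 ]
t 6.98 st [ 0.0015 -0.0544] z 0.0567 rot [3.140e+00 3.000e-03 3.048e+00] w 0.0047 F [0.1 2.3 4.7]
```

Call:
arm_command([
  {"claw": 0.7,"tx": 0,"ty": 0,"tz": 0,"spin": 0},
  {"claw": 0.7,"tx": 0,"ty": 0,"tz": 0,"spin": 0},
  {"claw": 0.7,"tx": 0,"ty": 0,"tz": -0.3,"spin": 0},
  {"claw": 0.7,"tx": 0,"ty": 0,"tz": -1,"spin": 0},
  {"claw": 0.7,"tx": 0,"ty": 0,"tz": -1,"spin": 0},
  {"claw": 0,"tx": 0,"ty": 0,"tz": -1,"spin": 0},
  {"claw": 0,"tx": 0,"ty": -0.7,"tz": -1,"spin": 0},
  {"claw": 0,"tx": 0,"ty": -1,"tz": -1,"spin": 0},
  {"claw": 0,"tx": 0.27,"ty": -1,"tz": 0,"spin": 0},
  {"claw": 0,"tx": 0.27,"ty": -1,"tz": 0,"spin": 0},
  {"claw": 0,"tx": 0.27,"ty": -1,"tz": 0,"spin": 0},
  {"claw": 0,"tx": 0.27,"ty": -1,"tz": 0,"spin": 0},
  {"claw": 0,"tx": 0.27,"ty": -1,"tz": 0,"spin": 0},
  {"claw": 0,"tx": 0.27,"ty": -1,"tz": 0,"spin": 0},
  {"claw": 0,"tx": 0.27,"ty": -1,"tz": 0,"spin": 0},
  {"claw": 0,"tx": 0.27,"ty": -1,"tz": 0,"spin": 0},
  {"claw": 0,"tx": 0.27,"ty": -1,"tz": 0,"spin": 0},
  {"claw": 0,"tx": 0.27,"ty": -1,"tz": 0,"spin": 0},
  {"claw": 0,"tx": 0.27,"ty": -1,"tz": 0,"spin": 0},
  {"claw": 0,"tx": 0.27,"ty": -1,"tz": 0,"spin": 0},
])

```text
clock: 8.65
tcp_pos: [0.4739, -0.2503, 0.1616]
tcp_rot: [-3.141, -0.001, 3.048]
wrist_force: [0.1, -0.2, -0.5]
grip_width: 0.0878
finger_force: 0.0
```

Call:
arm_command([
  {"claw": 0,"tx": 0.27,"ty": -1,"tz": 0,"spin": 0},
  {"claw": 0,"tx": 0.27,"ty": -1,"tz": 0,"spin": 0},
  {"claw": 0,"tx": 0.27,"ty": -1,"tz": 0,"spin": 0},
  {"claw": 0,"tx": 0.27,"ty": -1,"tz": 0,"spin": 0},
  {"claw": 0,"tx": 0.27,"ty": -1,"tz": 0,"spin": 0},
  {"claw": 0,"tx": 0.2,"ty": -0.3,"tz": 0,"spin": 0},
  {"claw": 0,"tx": 0,"ty": 0,"tz": 0,"spin": 0},
  {"claw": 0,"tx": 0,"ty": 0,"tz": 0,"spin": 0},
])

```text
clock: 9.32
tcp_pos: [0.4338, -0.3514, 0.1615]
tcp_rot: [3.141, -0.0, 3.048]
wrist_force: [-0.7, -0.2, -0.9]
grip_width: 0.0878
finger_force: 0.0
```

Run:
```python
from h import *
stat(); find(.06,ORANGE,O)
find(.075,WHITE,(.435,-.352),.05,("wrist",)); stat()
```

```text
t 9.32 st [-0.0963 -0.4342] z 0.1615 rot [ 3.141 -0.     3.048] w 0.0878 F [-0.7 -0.2 -0.9]
top 170 [0.568  0.0703 0.0521] 0.0011 st [-0.0019 -0.0019]
scene 153 [0.571  0.0684 0.0523] 0.0015 st [ 0.0014 -0.0034]
wrist 1758 [ 0.4353 -0.3526  0.0296] 0.0009 st [-0.0946 -0.4353]
t 9.47 st [-0.0957 -0.4335] z 0.1617 rot [3.141 0.    3.05 ] w 0.0878 F [-0.   0.3 -0.2]
```

Call:
arm_command([
  {"claw": 0,"tx": 0,"ty": -0.08,"tz": 0.9,"spin": 0},
  {"claw": 0,"tx": 0,"ty": 0,"tz": 0.9,"spin": 0},
  {"claw": 0,"tx": 0,"ty": 0,"tz": 0.9,"spin": 0},
  {"claw": 0,"tx": 0,"ty": 0,"tz": 0.9,"spin": 0},
  {"claw": 0,"tx": 0,"ty": 0,"tz": 0.9,"spin": 0},
  {"claw": 0,"tx": 0,"ty": 0,"tz": 0,"spin": 0},
  {"claw": 0.5,"tx": 0,"ty": 0,"tz": 0,"spin": 0},
  {"claw": 0.5,"tx": 0,"ty": 0,"tz": 0,"spin": 0},
  {"claw": 0.5,"tx": 0,"ty": 0,"tz": 0,"spin": 0},
  {"claw": 0.5,"tx": 0,"ty": 0,"tz": 0,"spin": 0},
  {"claw": 0.5,"tx": 0,"ty": 0,"tz": 0,"spin": 0},
], newtons=12)

```text
clock: 10.38
tcp_pos: [0.4345, -0.3535, 0.0733]
tcp_rot: [-3.14, 0.002, 3.049]
wrist_force: [-0.1, 0.6, 3.3]
grip_width: 0.0633
finger_force: 12.0
```

Call:
arm_command([
  {"claw": 0.5,"tx": 0,"ty": 0,"tz": -0.5,"spin": 0},
  {"claw": 0.5,"tx": 0,"ty": 0,"tz": -1,"spin": 0},
  {"claw": 0.5,"tx": 0,"ty": 0,"tz": -1,"spin": 0},
  {"claw": 0.5,"tx": 0,"ty": 0,"tz": -1,"spin": 0},
  {"claw": 0.5,"tx": 0,"ty": 0,"tz": -1,"spin": 0},
  {"claw": 0.5,"tx": -0.1,"ty": 0.5,"tz": -0.5,"spin": 0},
  {"claw": 0.5,"tx": -0.2,"ty": 0.9,"tz": 0,"spin": 0},
  {"claw": 0.5,"tx": -0.2,"ty": 0.9,"tz": 0,"spin": 0},
  {"claw": 0.5,"tx": -0.2,"ty": 0.9,"tz": 0,"spin": 0},
  {"claw": 0.5,"tx": -0.2,"ty": 0.9,"tz": 0,"spin": 0},
  {"claw": 0.5,"tx": -0.2,"ty": 0.9,"tz": 0,"spin": 0},
  {"claw": 0.5,"tx": -0.2,"ty": 0.9,"tz": 0,"spin": 0},
  {"claw": 0.5,"tx": -0.2,"ty": 0.9,"tz": 0,"spin": 0},
  {"claw": 0.5,"tx": -0.2,"ty": 0.9,"tz": 0,"spin": 0},
  {"claw": 0.5,"tx": -0.2,"ty": 0.9,"tz": 0,"spin": 0},
  {"claw": 0.5,"tx": -0.2,"ty": 0.9,"tz": 0,"spin": 0},
  {"claw": 0.5,"tx": -0.2,"ty": 0.9,"tz": 0,"spin": 0},
  {"claw": 0.5,"tx": -0.2,"ty": 0.9,"tz": 0,"spin": 0},
  {"claw": 0.5,"tx": -0.2,"ty": 0.9,"tz": 0,"spin": 0},
  {"claw": 0.5,"tx": -0.2,"ty": 0.9,"tz": 0,"spin": 0},
])

```text
clock: 12.05
tcp_pos: [0.5158, -0.0961, 0.1715]
tcp_rot: [3.141, -0.001, 3.049]
wrist_force: [0.1, 0.1, -0.5]
grip_width: 0.0631
finger_force: 12.0
```

Call:
arm_command([
  {"claw": 0.5,"tx": -0.2,"ty": 0.9,"tz": 0,"spin": 0},
  {"claw": 0.5,"tx": -0.2,"ty": 0.9,"tz": 0,"spin": 0},
  {"claw": 0.5,"tx": -0.2,"ty": 0.9,"tz": 0,"spin": 0},
  {"claw": 0.5,"tx": -0.2,"ty": 0.9,"tz": 0,"spin": 0},
  {"claw": 0.5,"tx": -0.2,"ty": 0.9,"tz": 0,"spin": 0},
  {"claw": 0.5,"tx": -0.2,"ty": 0.9,"tz": 0,"spin": 0},
  {"claw": 0.5,"tx": -0.2,"ty": 0.9,"tz": 0,"spin": 0},
  {"claw": 0.5,"tx": -0.2,"ty": 0.9,"tz": 0,"spin": 0},
  {"claw": 0.5,"tx": -0.2,"ty": 0.9,"tz": 0,"spin": 0},
  {"claw": 0.5,"tx": -0.1,"ty": 0.5,"tz": 0,"spin": 0},
  {"claw": 0.5,"tx": 0,"ty": 0,"tz": 0,"spin": 0},
  {"claw": 0.5,"tx": 0,"ty": 0,"tz": 0,"spin": 0},
])

```text
clock: 13.05
tcp_pos: [0.5695, 0.0703, 0.1714]
tcp_rot: [-3.141, -0.001, 3.05]
wrist_force: [-0.0, -0.1, -1.7]
grip_width: 0.0629
finger_force: 12.0
```

Run:
```python
from h import *
s=stat(); z=s["tcp_pos"][2]+.002
find(z,WHITE,s["tcp_pos"],.06,("top","scene"));find(.06,ORANGE,O,.07)
p,d=eyes.snapshot("scene"); cv2.imwrite("pics/s3.png",cv2.resize(p[130:290,230:430],(800,600))[:,:,::-1]); stat()
```

```text
t 13.05 st [-0.0004 -0.0018] z 0.1714 rot [-3.141e+00 -1.000e-03  3.050e+00] w 0.0629 F [-0.  -0.1 -1.7]
top 30 [0.5673 0.0717 0.0285] 0.0009 st [-0.0027 -0.0006]
scene 66 [0.5711 0.0694 0.03  ] 0.0015 st [ 0.0013 -0.0024]
top 59 [0.5679 0.0703 0.0521] 0.0009 st [-0.0019 -0.0019]
scene 129 [0.5708 0.0688 0.052 ] 0.0015 st [ 0.0011 -0.0031]
t 13.3 st [-0.0001 -0.0029] z 0.1717 rot [-3.141  0.     3.047] w 0.0631 F [ 0.6  0.3 -2.4]
```

View pics/s3.png

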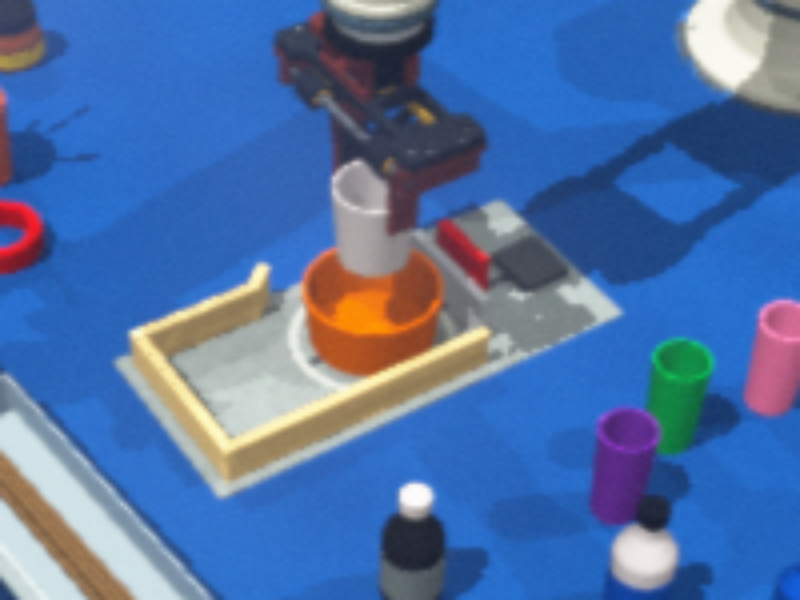

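The white pot hangs upright over the tub at crop (372,225). I'll lower it.

Call:
arm_command([
  {"claw": 0.5,"tx": 0,"ty": 0,"tz": 0.8,"spin": 0},
  {"claw": 0.5,"tx": 0,"ty": 0,"tz": 0.8,"spin": 0},
  {"claw": 0.5,"tx": 0,"ty": 0,"tz": 0.8,"spin": 0},
  {"claw": 0.5,"tx": 0,"ty": 0,"tz": 0.8,"spin": 0},
  {"claw": 0.5,"tx": 0,"ty": 0,"tz": 0.8,"spin": 0},
  {"claw": 0.5,"tx": 0,"ty": 0,"tz": 0.3,"spin": 0},
  {"claw": 0.5,"tx": 0,"ty": 0,"tz": 0.15,"spin": 0},
  {"claw": 0.5,"tx": 0,"ty": 0,"tz": 0.15,"spin": 0},
  {"claw": 0.5,"tx": 0,"ty": 0,"tz": 0,"spin": 0},
  {"claw": 0.5,"tx": 0,"ty": 0,"tz": 0,"spin": 0},
])

```text
clock: 14.13
tcp_pos: [0.5702, 0.0699, 0.0806]
tcp_rot: [3.141, 0.001, 3.048]
wrist_force: [0.2, -1.0, -0.3]
grip_width: 0.063
finger_force: 12.0
```

Call:
arm_command([
  {"claw": 0.5,"tx": 0,"ty": 0,"tz": 0.1,"spin": 0},
  {"claw": 0.5,"tx": 0,"ty": 0,"tz": 0.05,"spin": 0},
  {"claw": 0.5,"tx": 0,"ty": 0,"tz": 0,"spin": 0},
  {"claw": 0.5,"tx": 0,"ty": 0,"tz": 0,"spin": 0},
])

```text
clock: 14.47
tcp_pos: [0.5706, 0.0701, 0.0782]
tcp_rot: [3.141, 0.003, 3.049]
wrist_force: [0.3, 0.4, 5.0]
grip_width: 0.0631
finger_force: 12.0
```

Call:
arm_command([
  {"claw": 0.18,"tx": 0,"ty": 0,"tz": 0,"spin": 0},
  {"claw": 0.18,"tx": 0,"ty": 0,"tz": 0,"spin": 0},
  {"claw": 0.18,"tx": 0,"ty": 0,"tz": -0.2,"spin": 0},
  {"claw": 0.18,"tx": 0,"ty": 0,"tz": -0.6,"spin": 0},
  {"claw": 0.18,"tx": 0,"ty": 0,"tz": -1,"spin": 0},
  {"claw": 0.18,"tx": 0,"ty": 0,"tz": -1,"spin": 0},
  {"claw": 0.18,"tx": 0,"ty": 0,"tz": -1,"spin": 0},
  {"claw": 0.18,"tx": 0,"ty": 0,"tz": -1,"spin": 0},
  {"claw": 0.18,"tx": 0,"ty": 0,"tz": -1,"spin": 0},
  {"claw": 0.18,"tx": 0.5,"ty": 0.8,"tz": -0.2,"spin": 0},
  {"claw": 0.18,"tx": 0.5,"ty": 0.8,"tz": 0,"spin": 0},
  {"claw": 0.18,"tx": 0.5,"ty": 0.8,"tz": 0,"spin": 0},
  {"claw": 0.18,"tx": 0.5,"ty": 0.8,"tz": 0,"spin": 0},
  {"claw": 0.18,"tx": 0.5,"ty": 0.8,"tz": 0,"spin": 0},
  {"claw": 0.18,"tx": 0.5,"ty": 0.8,"tz": 0,"spin": 0},
  {"claw": 0.18,"tx": 0.5,"ty": 0.8,"tz": 0,"spin": 0},
  {"claw": 0.18,"tx": 0.5,"ty": 0.8,"tz": 0,"spin": 0},
  {"claw": 0.18,"tx": 0.5,"ty": 0.8,"tz": 0,"spin": 0},
  {"claw": 0.18,"tx": 0.5,"ty": 0.8,"tz": 0,"spin": 0},
])

```text
clock: 16.05
tcp_pos: [0.4846, 0.2394, 0.1977]
tcp_rot: [3.141, 0.001, 3.048]
wrist_force: [-0.0, 0.2, 0.5]
grip_width: 0.0721
finger_force: 0.0
```

Call:
arm_command([
  {"claw": 0.18,"tx": 0.5,"ty": 0.8,"tz": 0,"spin": 0},
  {"claw": 0.18,"tx": 0.5,"ty": 0.8,"tz": 0,"spin": 0},
  {"claw": 0.18,"tx": 0.4,"ty": 0.8,"tz": 0,"spin": 0},
  {"claw": 0.18,"tx": 0,"ty": 0.2,"tz": 0,"spin": 0},
  {"claw": 0.18,"tx": 0,"ty": 0,"tz": 0,"spin": 0},
  {"claw": 0.18,"tx": 0,"ty": 0,"tz": 0,"spin": 0},
])

```text
clock: 16.55
tcp_pos: [0.4624, 0.2926, 0.197]
tcp_rot: [-3.141, 0.0, 3.049]
wrist_force: [-0.7, -0.7, 0.2]
grip_width: 0.0721
finger_force: 0.0
```

Run:
```python
from h import *
stat(); find(.06,ORANGE,O); find(.080,WHITE,O,.05)
find(.095,GREEN,(.4617,.2937),.05,("wrist",)); stat()
```

```text
t 16.55 st [-0.1276  0.2096] z 0.197 rot [-3.141  0.     3.049] w 0.0721 F [-0.7 -0.7  0.2]
top 174 [0.568  0.0702 0.052 ] 0.0012 st [-0.0018 -0.0019]
scene 138 [0.5707 0.0686 0.0524] 0.0013 st [ 0.001  -0.0033]
top 78 [0.5699 0.0719 0.0299] 0.0008 st [-0.     -0.0001]
scene 102 [0.5723 0.07   0.0299] 0.0014 st [ 0.0025 -0.0018]
wrist 911 [0.4617 0.2942 0.02  ] 0.0008 st [-0.1285  0.2111]
t 16.8 st [-0.1275  0.2093] z 0.1967 rot [-3.141  0.     3.047] w 0.0721 F [ 0.1 -0.6  0.9]
```

Call:
arm_command([
  {"claw": 0.18,"tx": 0.05,"ty": 0.09,"tz": 0.9,"spin": 0},
  {"claw": 0.18,"tx": 0,"ty": 0,"tz": 0.9,"spin": 0},
  {"claw": 0.18,"tx": 0,"ty": 0,"tz": 0.9,"spin": 0},
  {"claw": 0.18,"tx": 0,"ty": 0,"tz": 0.9,"spin": 0},
  {"claw": 0.18,"tx": 0,"ty": 0,"tz": 0.9,"spin": 0},
  {"claw": 0.18,"tx": 0,"ty": 0,"tz": 0.9,"spin": 0},
  {"claw": 0.18,"tx": 0,"ty": 0,"tz": 0,"spin": 0},
  {"claw": 0.75,"tx": 0,"ty": 0,"tz": 0,"spin": 0},
  {"claw": 0.75,"tx": 0,"ty": 0,"tz": 0,"spin": 0},
  {"claw": 0.75,"tx": 0,"ty": 0,"tz": 0,"spin": 0},
  {"claw": 0.75,"tx": 0,"ty": 0,"tz": 0,"spin": 0},
  {"claw": 0.75,"tx": 0,"ty": 0,"tz": 0,"spin": 0},
], newtons=10)

```text
clock: 17.8
tcp_pos: [0.4618, 0.2951, 0.09]
tcp_rot: [3.141, 0.002, 3.048]
wrist_force: [0.0, -1.0, 3.6]
grip_width: 0.0443
finger_force: 10.0
```

Call:
arm_command([
  {"claw": 0.75,"tx": 0,"ty": 0,"tz": -0.5,"spin": 0},
  {"claw": 0.75,"tx": 0,"ty": 0,"tz": -1,"spin": 0},
  {"claw": 0.75,"tx": 0,"ty": 0,"tz": -1,"spin": 0},
  {"claw": 0.75,"tx": 0,"ty": 0,"tz": -1,"spin": 0},
  {"claw": 0.75,"tx": 0,"ty": 0,"tz": -1,"spin": 0},
  {"claw": 0.75,"tx": 0,"ty": 0,"tz": -1,"spin": 0},
  {"claw": 0.75,"tx": -0.2,"ty": -0.4,"tz": -0.6,"spin": 0},
  {"claw": 0.75,"tx": -0.5,"ty": -0.82,"tz": 0,"spin": 0},
  {"claw": 0.75,"tx": -0.5,"ty": -0.82,"tz": 0,"spin": 0},
  {"claw": 0.75,"tx": -0.5,"ty": -0.82,"tz": 0,"spin": 0},
  {"claw": 0.75,"tx": -0.5,"ty": -0.82,"tz": 0,"spin": 0},
  {"claw": 0.75,"tx": -0.5,"ty": -0.82,"tz": 0,"spin": 0},
  {"claw": 0.75,"tx": -0.5,"ty": -0.82,"tz": 0,"spin": 0},
  {"claw": 0.75,"tx": -0.5,"ty": -0.82,"tz": 0,"spin": 0},
  {"claw": 0.75,"tx": -0.5,"ty": -0.82,"tz": 0,"spin": 0},
  {"claw": 0.75,"tx": -0.5,"ty": -0.82,"tz": 0,"spin": 0},
  {"claw": 0.75,"tx": -0.5,"ty": -0.82,"tz": 0,"spin": 0},
  {"claw": 0.75,"tx": -0.5,"ty": -0.82,"tz": 0,"spin": 0},
  {"claw": 0.75,"tx": -0.5,"ty": -0.82,"tz": 0,"spin": 0},
])

```text
clock: 19.38
tcp_pos: [0.5659, 0.0779, 0.2109]
tcp_rot: [-3.141, -0.0, 3.048]
wrist_force: [0.7, 0.1, 0.3]
grip_width: 0.0441
finger_force: 10.0
```

Call:
arm_command([
  {"claw": 0.75,"tx": -0.27,"ty": -0.42,"tz": 0,"spin": 0},
  {"claw": 0.75,"tx": 0,"ty": 0,"tz": 0,"spin": 0},
  {"claw": 0.75,"tx": 0,"ty": 0,"tz": 0,"spin": 0},
  {"claw": 0.75,"tx": 0,"ty": 0,"tz": 0,"spin": 0},
])

```text
clock: 19.72
tcp_pos: [0.5699, 0.0712, 0.2107]
tcp_rot: [3.141, -0.0, 3.049]
wrist_force: [0.4, -0.1, -1.0]
grip_width: 0.0439
finger_force: 10.0
```

Run:
```python
from h import *
s=stat(); z=s["tcp_pos"][2]+.005
find(z,GREEN,s["tcp_pos"],.05); find(.080,WHITE,O,.05); stat()
```

```text
t 19.72 st [ 0.     -0.0008] z 0.2107 rot [ 3.141 -0.     3.049] w 0.0439 F [ 0.4 -0.1 -1. ]
top 16
scene 41 [0.57   0.0716 0.0203] 0.0016 st [ 0.     -0.0004]
top 45 [0.5698 0.072  0.0298] 0.0006 st [-0.0002 -0.    ]
scene 94 [0.5724 0.0701 0.0293] 0.0014 st [ 0.0026 -0.0016]
t 19.92 st [ 0.     -0.0006] z 0.2108 rot [3.141 0.    3.05 ] w 0.044 F [ 1.1  0.9 -0.4]
```

Call:
arm_command([
  {"claw": 0.75,"tx": -0.05,"ty": 0,"tz": 0.7,"spin": 0},
  {"claw": 0.75,"tx": 0,"ty": 0,"tz": 0.7,"spin": 0},
  {"claw": 0.75,"tx": 0,"ty": 0,"tz": 0.7,"spin": 0},
  {"claw": 0.75,"tx": 0,"ty": 0,"tz": 0.7,"spin": 0},
  {"claw": 0.75,"tx": 0,"ty": 0,"tz": 0.7,"spin": 0},
  {"claw": 0.75,"tx": 0,"ty": 0,"tz": 0.7,"spin": 0},
  {"claw": 0.75,"tx": 0,"ty": 0,"tz": 0.7,"spin": 0},
  {"claw": 0.75,"tx": 0,"ty": 0,"tz": 0.4,"spin": 0},
  {"claw": 0.75,"tx": 0,"ty": 0,"tz": 0.1,"spin": 0},
  {"claw": 0.75,"tx": 0,"ty": 0,"tz": 0,"spin": 0},
  {"claw": 0.75,"tx": 0,"ty": 0,"tz": 0,"spin": 0},
])

```text
clock: 20.83
tcp_pos: [0.5716, 0.0705, 0.1032]
tcp_rot: [3.141, 0.001, 3.048]
wrist_force: [0.1, 0.2, -0.2]
grip_width: 0.044
finger_force: 10.0
```

Call:
arm_command([
  {"claw": 0.75,"tx": 0,"ty": 0,"tz": 0.1,"spin": 0},
  {"claw": 0.75,"tx": 0,"ty": 0,"tz": 0.1,"spin": 0},
  {"claw": 0.75,"tx": 0,"ty": 0,"tz": 0,"spin": 0},
  {"claw": 0.75,"tx": 0,"ty": 0,"tz": 0,"spin": 0},
])

```text
clock: 21.17
tcp_pos: [0.5719, 0.0703, 0.0999]
tcp_rot: [-3.142, 0.002, 3.048]
wrist_force: [0.0, -1.4, 3.6]
grip_width: 0.0439
finger_force: 10.0
```

Call:
arm_command([
  {"claw": 0.32,"tx": 0,"ty": 0,"tz": 0,"spin": 0},
  {"claw": 0.32,"tx": 0,"ty": 0,"tz": 0,"spin": 0},
  {"claw": 0.32,"tx": 0,"ty": 0,"tz": 0,"spin": 0},
  {"claw": 0.32,"tx": 0,"ty": 0,"tz": -0.3,"spin": 0},
  {"claw": 0.32,"tx": 0,"ty": 0,"tz": -0.8,"spin": 0},
  {"claw": 0.32,"tx": 0,"ty": 0,"tz": -1,"spin": 0},
  {"claw": 0.32,"tx": 0,"ty": 0,"tz": -1,"spin": 0},
  {"claw": 0.32,"tx": 0,"ty": 0,"tz": -1,"spin": 0},
  {"claw": 0.32,"tx": 0,"ty": 0,"tz": -1,"spin": 0},
  {"claw": 1,"tx": 0.9,"ty": 0,"tz": 0,"spin": 0},
  {"claw": 1,"tx": 0.9,"ty": 0,"tz": 0,"spin": 0},
  {"claw": 1,"tx": 0.9,"ty": 0,"tz": 0,"spin": 0},
  {"claw": 1,"tx": 0.9,"ty": 0,"tz": 0,"spin": 0},
  {"claw": 1,"tx": 0.9,"ty": 0,"tz": 0,"spin": 0},
  {"claw": 1,"tx": 0.9,"ty": 0,"tz": 0,"spin": 0},
  {"claw": 1,"tx": 0.9,"ty": 0,"tz": 0,"spin": 0},
  {"claw": 1,"tx": 0,"ty": 0,"tz": 0,"spin": 0},
  {"claw": 1,"tx": 0,"ty": 0,"tz": 0,"spin": 0},
])

```text
clock: 22.67
tcp_pos: [0.4458, 0.0823, 0.2013]
tcp_rot: [3.141, 0.002, 3.049]
wrist_force: [-0.3, -0.2, -0.2]
grip_width: 0.0031
finger_force: 0.0
```

Run:
```python
from h import *
stat(); find(.06,ORANGE,O); find(.080,WHITE,O,.04); find(.105,GREEN,O,.05)
p,d=eyes.snapshot("scene"); cv2.imwrite("pics/s4.png",cv2.resize(p[130:290,230:430],(800,600))[:,:,::-1]); stat()
```

```text
t 22.67 st [-0.1246 -0.0013] z 0.2013 rot [3.141e+00 2.000e-03 3.049e+00] w 0.0031 F [-0.3 -0.2 -0.2]
top 100 [0.5679 0.0705 0.0521] 0.0012 st [-0.0019 -0.0017]
scene 125 [0.5707 0.0687 0.0521] 0.0014 st [ 0.001  -0.0033]
top 30 [0.571  0.0718 0.029 ] 0.0018 st [ 0.001  -0.0001]
scene 65 [0.5723 0.07   0.0297] 0.0014 st [ 0.0025 -0.0018]
top 15
scene 56 [0.5725 0.069  0.0196] 0.0017 st [ 0.0028 -0.0027]
t 23.02 st [-0.1242 -0.0014] z 0.2003 rot [-3.141e+00 -1.000e-03  3.048e+00] w 0.0001 F [1.  0.6 0. ]
```

View pics/s4.png

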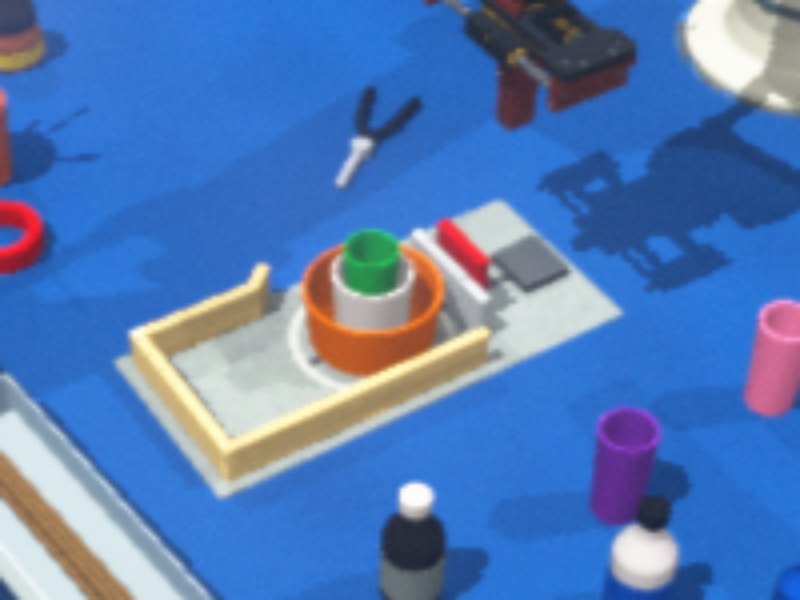

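All three pots are nested upright on the mark, around crop (372,290). Now I'll go down behind the pad.

Call:
arm_command([
  {"claw": 1,"tx": 0,"ty": 0.07,"tz": 0.9,"spin": 0},
  {"claw": 1,"tx": 0,"ty": 0,"tz": 0.9,"spin": 0},
  {"claw": 1,"tx": 0,"ty": 0,"tz": 0.9,"spin": 0},
  {"claw": 1,"tx": 0,"ty": 0,"tz": 0.9,"spin": 0},
  {"claw": 1,"tx": 0,"ty": 0,"tz": 0.9,"spin": 0},
  {"claw": 1,"tx": 0,"ty": 0,"tz": 0.9,"spin": 0},
  {"claw": 1,"tx": 0,"ty": 0,"tz": 0.9,"spin": 0},
  {"claw": 1,"tx": 0,"ty": 0,"tz": 0.9,"spin": 0},
  {"claw": 1,"tx": 0,"ty": 0,"tz": 0.2,"spin": 0},
  {"claw": 1,"tx": 0,"ty": 0,"tz": 0,"spin": 0},
  {"claw": 1,"tx": 0,"ty": 0,"tz": 0,"spin": 0},
  {"claw": 1,"tx": -0.4,"ty": 0,"tz": 0,"spin": 0},
  {"claw": 1,"tx": -0.3,"ty": 0,"tz": 0,"spin": 0},
  {"claw": 1,"tx": 0,"ty": 0,"tz": 0,"spin": 0},
])

```text
clock: 24.18
tcp_pos: [0.4617, 0.0822, 0.0539]
tcp_rot: [3.141, 0.003, 3.048]
wrist_force: [0.9, 0.4, -0.9]
grip_width: 0.0005
finger_force: 0.0
```

Run:
```python
from h import *
stat()
```

```text
t 24.18 st [-1.088e-01  1.000e-04] z 0.0539 rot [3.141e+00 3.000e-03 3.048e+00] w 0.0005 F [ 0.9  0.4 -0.9]
```

Call:
arm_command([
  {"claw": 1,"tx": -0.2,"ty": 0,"tz": 0,"spin": 0},
  {"claw": 1,"tx": -0.3,"ty": 0,"tz": 0,"spin": 0},
  {"claw": 1,"tx": -0.4,"ty": 0,"tz": 0,"spin": 0},
  {"claw": 1,"tx": -0.5,"ty": 0,"tz": 0,"spin": 0},
  {"claw": 1,"tx": -0.5,"ty": 0,"tz": 0,"spin": 0},
  {"claw": 1,"tx": -0.5,"ty": 0,"tz": 0,"spin": 0},
  {"claw": 1,"tx": -0.5,"ty": 0,"tz": 0,"spin": 0},
  {"claw": 1,"tx": -0.5,"ty": 0,"tz": 0,"spin": 0},
  {"claw": 1,"tx": -0.5,"ty": 0,"tz": 0,"spin": 0},
  {"claw": 1,"tx": -0.5,"ty": 0,"tz": 0,"spin": 0},
  {"claw": 1,"tx": -0.5,"ty": 0,"tz": 0,"spin": 0},
  {"claw": 1,"tx": 0,"ty": 0,"tz": 0,"spin": 0},
  {"claw": 1,"tx": 0,"ty": 0,"tz": 0,"spin": 0},
])

```text
clock: 25.27
tcp_pos: [0.5574, 0.0733, 0.0525]
tcp_rot: [3.141, -0.002, 3.048]
wrist_force: [-3.7, 1.2, 1.9]
grip_width: 0.0003
finger_force: 2.4
```

Run:
```python
from h import *
stat(); A=O+.09*EX
find(.06,ORANGE,A); find(.080,WHITE,A,.04); find(.105,GREEN,A,.05); stat()
```

```text
t 25.27 st [-0.0126  0.0001] z 0.0525 rot [ 3.141e+00 -2.000e-03  3.048e+00] w 0.0003 F [-3.7  1.2  1.9]
top 1
scene 159 [0.6463 0.0621 0.0522] 0.0015 st [ 0.0768 -0.0027]
top 7
scene 65 [0.647  0.0637 0.0294] 0.0014 st [ 0.0774 -0.0011]
top 0
scene 63 [0.6468 0.062  0.02  ] 0.0014 st [ 0.0774 -0.0029]
t 25.57 st [-0.0131  0.0001] z 0.0525 rot [ 3.141e+00 -1.000e-03  3.049e+00] w 0.0005 F [-4.8  1.3  2. ]
```

Call:
arm_command([
  {"claw": 1,"tx": -0.4,"ty": 0,"tz": 0,"spin": 0},
  {"claw": 1,"tx": -0.2,"ty": 0,"tz": 0,"spin": 0},
  {"claw": 1,"tx": 0,"ty": 0,"tz": 0,"spin": 0},
  {"claw": 1,"tx": 0,"ty": 0,"tz": 0,"spin": 0},
])

```text
clock: 25.9
tcp_pos: [0.569, 0.0723, 0.0524]
tcp_rot: [3.141, -0.001, 3.049]
wrist_force: [-5.6, 1.8, 2.6]
grip_width: 0.0005
finger_force: 2.6
```

Run:
```python
from h import *
stat(); A=O+.09*EX
find(.06,ORANGE,A,.09,("scene",)); stat()
```

```text
t 25.9 st [-0.0011  0.0002] z 0.0524 rot [ 3.141e+00 -1.000e-03  3.049e+00] w 0.0005 F [-5.6  1.8  2.6]
scene 151 [0.6562 0.0611 0.0522] 0.0014 st [ 0.0869 -0.0028]
t 25.95 st [-0.0011  0.0001] z 0.0524 rot [ 3.141e+00 -1.000e-03  3.049e+00] w 0.0006 F [-6.2  1.3  2.6]
```

Call:
arm_command([
  {"claw": 1,"tx": -0.4,"ty": 0,"tz": 0,"spin": 0},
  {"claw": 1,"tx": 0,"ty": 0,"tz": 0,"spin": 0},
  {"claw": 1,"tx": 0,"ty": 0,"tz": 0,"spin": 0},
])

```text
clock: 26.2
tcp_pos: [0.5703, 0.0721, 0.0525]
tcp_rot: [-3.141, -0.018, 3.049]
wrist_force: [-36.1, 2.3, 20.2]
grip_width: 0.0004
finger_force: 18.5
```

Run:
```python
from h import *
stat(); A=O+.09*EX
find(.06,ORANGE,A,.09,("scene",)); stat()
```

```text
t 26.2 st [0.0002 0.0002] z 0.0525 rot [-3.141 -0.018  3.049] w 0.0004 F [-36.1   2.3  20.2]
scene 158 [0.6577 0.0608 0.0523] 0.0014 st [ 0.0884 -0.003 ]
t 26.25 st [0.0002 0.0002] z 0.0525 rot [-3.141 -0.017  3.05 ] w 0.0003 F [-36.5   2.5  20.3]
```

The pusher is on its stop: the force jumped to 36 N and the tub reads 0.087 to 0.088. Now I'll back off along the same line.

Call:
arm_command([
  {"claw": 1,"tx": 0.4,"ty": 0,"tz": 0,"spin": 0},
  {"claw": 1,"tx": 0.4,"ty": 0,"tz": 0,"spin": 0},
  {"claw": 1,"tx": 0.5,"ty": 0,"tz": 0,"spin": 0},
  {"claw": 1,"tx": 0.5,"ty": 0,"tz": 0,"spin": 0},
  {"claw": 1,"tx": 0.5,"ty": 0,"tz": 0,"spin": 0},
  {"claw": 1,"tx": 0.5,"ty": 0,"tz": 0,"spin": 0},
  {"claw": 1,"tx": 0.5,"ty": 0,"tz": 0,"spin": 0},
  {"claw": 1,"tx": 0.5,"ty": 0,"tz": 0,"spin": 0},
  {"claw": 1,"tx": 0.5,"ty": 0,"tz": 0,"spin": 0},
  {"claw": 1,"tx": 0.5,"ty": 0,"tz": 0,"spin": 0},
  {"claw": 1,"tx": 0.5,"ty": 0,"tz": 0,"spin": 0},
  {"claw": 1,"tx": 0.5,"ty": 0,"tz": 0,"spin": 0},
  {"claw": 1,"tx": 0.5,"ty": 0,"tz": 0,"spin": 0},
  {"claw": 1,"tx": 0.5,"ty": 0,"tz": 0,"spin": 0},
  {"claw": 1,"tx": 0,"ty": 0,"tz": 0,"spin": 0},
  {"claw": 1,"tx": 0,"ty": 0,"tz": -1,"spin": 0},
  {"claw": 1,"tx": 0,"ty": 0,"tz": -1,"spin": 0},
  {"claw": 1,"tx": 0,"ty": 0,"tz": -1,"spin": 0},
  {"claw": 1,"tx": 0,"ty": 0,"tz": -1,"spin": 0},
  {"claw": 1,"tx": 0,"ty": 0,"tz": 0,"spin": 0},
])

```text
clock: 27.92
tcp_pos: [0.4446, 0.0839, 0.1373]
tcp_rot: [3.14, 0.009, 3.048]
wrist_force: [0.7, -0.2, 1.3]
grip_width: 0.0007
finger_force: 0.0
```

Run:
```python
from h import *
stat(); A=O+.09*EX
find(.06,ORANGE,A); find(.080,WHITE,A,.04); find(.105,GREEN,A,.05)
RED=lambda h,s,v:((h<6)|(h>174))&(s>150)
for n in("top","scene"):
    p,d=eyes.snapshot(n);W=cloud(d,eyes.get_calibration(n));H=cv2.cvtColor(p,cv2.COLOR_RGB2HSV).astype(int)
    M=RED(*np.moveaxis(H,-1,0))&(np.hypot(W[...,0]-.488,W[...,1]-.08)<.06)&(W[...,2]>.062)&(W[...,2]<.08)
    print("pad",M.sum(),st(np.median(W[M],0)) if M.any() else "")
cv2.imwrite("pics/s5.png",cv2.resize(p[130:290,230:430],(800,600))[:,:,::-1]); stat()
```

```text
t 27.92 st [-0.1259  0.0002] z 0.1373 rot [3.14  0.009 3.048] w 0.0007 F [ 0.7 -0.2  1.3]
top 178 [0.6546 0.0624 0.052 ] 0.0012 st [ 0.0852 -0.0017]
scene 161 [0.6573 0.0608 0.0524] 0.0014 st [ 0.0879 -0.003 ]
top 81 [0.6548 0.0643 0.0301] 0.0009 st [0.0851 0.0002]
scene 71 [0.6571 0.0627 0.0292] 0.0012 st [ 0.0876 -0.0012]
top 59 [0.6543 0.0628 0.0199] 0.0008 st [ 0.0848 -0.0014]
scene 64 [0.657  0.0611 0.0199] 0.0012 st [ 0.0876 -0.0027]
pad 0 
pad 65 [-0.0792  0.0029]
t 28.32 st [-1.29e-01 -1.00e-04] z 0.1314 rot [-3.141e+00 -2.000e-03  3.048e+00] w 0.0005 F [ 0.8 -0.1 -0.5]
```

View pics/s5.png

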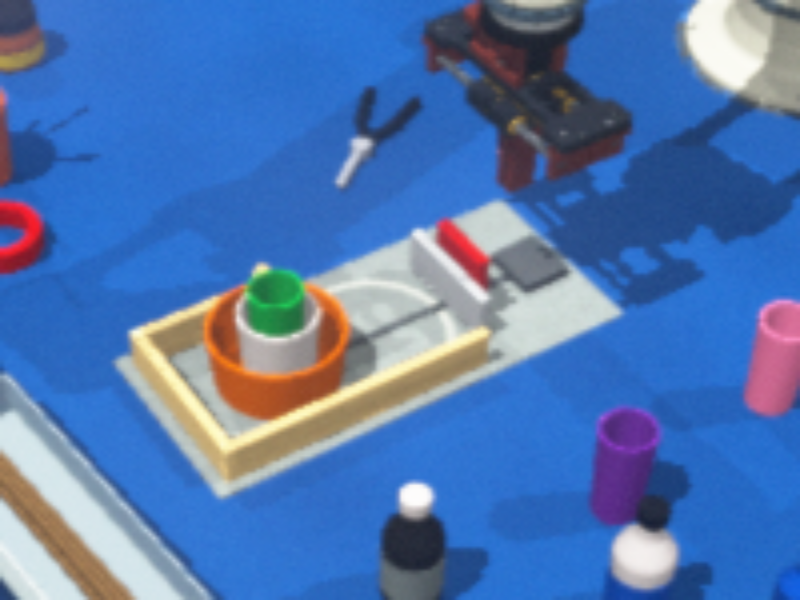

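The nest is upright in the bay and the pusher is back. The tub reads 0.085 (top) and 0.088 (scene) against a limit of 0.085, which is thin, so I'll give a second, brisker push so it coasts a few mm further.

Call:
arm_command([
  {"claw": 1,"tx": 0,"ty": 0,"tz": 1,"spin": 0},
  {"claw": 1,"tx": 0,"ty": 0,"tz": 1,"spin": 0},
  {"claw": 1,"tx": 0,"ty": 0,"tz": 1,"spin": 0},
  {"claw": 1,"tx": 0,"ty": 0,"tz": 0.9,"spin": 0},
  {"claw": 1,"tx": 0,"ty": 0,"tz": 0,"spin": 0},
  {"claw": 1,"tx": -0.5,"ty": 0,"tz": 0,"spin": 0},
  {"claw": 1,"tx": -0.5,"ty": 0,"tz": 0,"spin": 0},
  {"claw": 1,"tx": -0.5,"ty": 0,"tz": 0,"spin": 0},
  {"claw": 1,"tx": -0.5,"ty": 0,"tz": 0,"spin": 0},
  {"claw": 1,"tx": 0,"ty": 0,"tz": 0,"spin": 0},
  {"claw": 1,"tx": 0,"ty": 0,"tz": 0,"spin": 0},
])

```text
clock: 29.23
tcp_pos: [0.4817, 0.0802, 0.0552]
tcp_rot: [-3.142, -0.0, 3.048]
wrist_force: [-1.8, 0.4, 1.3]
grip_width: 0.0004
finger_force: 1.1
```

Run:
```python
from h import *
stat()
```

```text
t 29.23 st [-0.0887  0.    ] z 0.0552 rot [-3.142 -0.     3.048] w 0.0004 F [-1.8  0.4  1.3]
```

Call:
arm_command([
  {"claw": 1,"tx": -0.3,"ty": 0,"tz": 0,"spin": 0},
  {"claw": 1,"tx": -0.45,"ty": 0,"tz": 0,"spin": 0},
  {"claw": 1,"tx": -0.65,"ty": 0,"tz": 0,"spin": 0},
  {"claw": 1,"tx": -0.65,"ty": 0,"tz": 0,"spin": 0},
  {"claw": 1,"tx": -0.65,"ty": 0,"tz": 0,"spin": 0},
  {"claw": 1,"tx": -0.65,"ty": 0,"tz": 0,"spin": 0},
  {"claw": 1,"tx": -0.65,"ty": 0,"tz": 0,"spin": 0},
  {"claw": 1,"tx": -0.65,"ty": 0,"tz": 0,"spin": 0},
  {"claw": 1,"tx": 0,"ty": 0,"tz": 0,"spin": 0},
  {"claw": 1,"tx": 0,"ty": 0,"tz": 0,"spin": 0},
  {"claw": 1,"tx": 0,"ty": 0,"tz": 0,"spin": 0},
])

```text
clock: 30.15
tcp_pos: [0.5701, 0.0723, 0.0551]
tcp_rot: [-3.141, -0.011, 3.049]
wrist_force: [-24.4, 1.3, 14.3]
grip_width: 0.0001
finger_force: 12.1
```

Run:
```python
from h import *
stat(); A=O+.09*EX
find(.06,ORANGE,A);find(.080,WHITE,A,.04); find(.105,GREEN,A,.05); stat()
```

```text
t 30.15 st [0.0001 0.0003] z 0.0551 rot [-3.141 -0.011  3.049] w 0.0001 F [-24.4   1.3  14.3]
top 0
scene 151 [0.6577 0.0609 0.0521] 0.0013 st [ 0.0883 -0.0029]
top 5
scene 66 [0.6573 0.0621 0.0294] 0.0012 st [ 0.0878 -0.0018]
top 0
scene 59 [0.6574 0.0608 0.0203] 0.0011 st [ 0.0881 -0.003 ]
t 30.45 st [0.0001 0.0003] z 0.0551 rot [-3.141 -0.01   3.049] w 0.0005 F [-23.6   2.   13.8]
```

The tub barely moved. I'll retract and measure it directly against the end stop from close above with the wrist camera.

Call:
arm_command([
  {"claw": 1,"tx": 0.4,"ty": 0,"tz": 0,"spin": 0},
  {"claw": 1,"tx": 0.5,"ty": 0,"tz": 0,"spin": 0},
  {"claw": 1,"tx": 0.5,"ty": 0,"tz": 0,"spin": 0},
  {"claw": 1,"tx": 0.5,"ty": 0,"tz": 0,"spin": 0},
  {"claw": 1,"tx": 0.5,"ty": 0,"tz": 0,"spin": 0},
  {"claw": 1,"tx": 0.5,"ty": 0,"tz": 0,"spin": 0},
  {"claw": 1,"tx": 0.5,"ty": 0,"tz": 0,"spin": 0},
  {"claw": 1,"tx": 0.5,"ty": 0,"tz": 0,"spin": 0},
  {"claw": 1,"tx": 0.5,"ty": 0,"tz": 0,"spin": 0},
  {"claw": 1,"tx": 0.5,"ty": 0,"tz": 0,"spin": 0},
  {"claw": 1,"tx": 0.5,"ty": 0,"tz": 0,"spin": 0},
  {"claw": 1,"tx": 0.5,"ty": 0,"tz": 0,"spin": 0},
  {"claw": 1,"tx": 0.5,"ty": 0,"tz": 0,"spin": 0},
  {"claw": 1,"tx": 0.5,"ty": 0,"tz": 0,"spin": 0},
  {"claw": 1,"tx": 0,"ty": 0,"tz": -0.5,"spin": 0},
  {"claw": 1,"tx": 0,"ty": 0,"tz": -1,"spin": 0},
  {"claw": 1,"tx": 0,"ty": 0,"tz": -1,"spin": 0},
  {"claw": 1,"tx": 0,"ty": 0,"tz": -1,"spin": 0},
  {"claw": 1,"tx": 0,"ty": 0,"tz": -1,"spin": 0},
  {"claw": 1,"tx": 0,"ty": 0,"tz": -1,"spin": 0},
])

```text
clock: 32.12
tcp_pos: [0.4378, 0.0843, 0.1668]
tcp_rot: [3.141, 0.002, 3.048]
wrist_force: [1.7, -0.2, 0.4]
grip_width: 0.0006
finger_force: 0.0
```

Call:
arm_command([
  {"claw": 1,"tx": 0,"ty": 0,"tz": -1,"spin": 0},
  {"claw": 1,"tx": 0,"ty": 0,"tz": -1,"spin": 0},
  {"claw": 1,"tx": 0,"ty": 0,"tz": -1,"spin": 0},
  {"claw": 1,"tx": 0,"ty": 0,"tz": -1,"spin": 0},
  {"claw": 1,"tx": -0.8,"ty": -0.5,"tz": -0.5,"spin": 0},
  {"claw": 1,"tx": -0.9,"ty": -0.6,"tz": 0,"spin": 0},
  {"claw": 1,"tx": -0.9,"ty": -0.6,"tz": 0,"spin": 0},
  {"claw": 1,"tx": -0.9,"ty": -0.6,"tz": 0,"spin": 0},
  {"claw": 1,"tx": -0.9,"ty": -0.6,"tz": 0,"spin": 0},
  {"claw": 1,"tx": -0.9,"ty": -0.6,"tz": 0,"spin": 0},
  {"claw": 1,"tx": -0.9,"ty": -0.6,"tz": 0,"spin": 0},
  {"claw": 1,"tx": -0.9,"ty": -0.6,"tz": 0,"spin": 0},
  {"claw": 1,"tx": -0.9,"ty": -0.6,"tz": 0,"spin": 0},
  {"claw": 1,"tx": -0.9,"ty": -0.6,"tz": 0,"spin": 0},
  {"claw": 1,"tx": -0.5,"ty": -0.3,"tz": 0,"spin": 0},
  {"claw": 1,"tx": 0,"ty": 0,"tz": 0,"spin": 0},
  {"claw": 1,"tx": 0,"ty": 0,"tz": 0,"spin": 0},
  {"claw": 1,"tx": 0,"ty": 0,"tz": 0,"spin": 0},
])

```text
clock: 33.62
tcp_pos: [0.6126, -0.0562, 0.2552]
tcp_rot: [3.142, 0.001, 3.049]
wrist_force: [-0.7, 0.4, 0.8]
grip_width: 0.0006
finger_force: 0.0
```

Run:
```python
from h import *
stat(); c=eyes.get_calibration("wrist"); p,d=eyes.snapshot("wrist"); W=cloud(d,c)
H=cv2.cvtColor(p,cv2.COLOR_RGB2HSV).astype(int); h,s,v=np.moveaxis(H,-1,0)
A=O+.087*EX
for nm,f,z in(("tub",ORANGE,.06),("white",WHITE,.08),("green",GREEN,.105)):
    M=f(h,s,v)&(abs(W[...,2]-z)<.004)&(np.hypot(W[...,0]-A[0],W[...,1]-A[1])<.065); x,e=circ(W[M]); print(nm,M.sum(),x.round(4),e.round(4),st(x))
Q=W[...,:2]-O; X=Q@EX; Y=Q@EY
M=(h>10)&(h<35)&(s>30)&(s<170)&(abs(W[...,2]-.04)<.004)
E=M&(X>.15)&(X<.19)&(abs(Y)<.05); L=M&(Y>.05)&(Y<.09)&(X>.0)&(X<.15); R=M&(Y<-.05)&(Y>-.09)&(X>.08)&(X<.15)
if E.sum(): print("end(166..176)",E.sum(),np.percentile(X[E],[2,50,98]),"slope",np.polyfit(Y[E],X[E],1))
for n,q in(("left 65..75",L),("right -75..-65",R)):
    if q.sum(): print(n,q.sum(),np.percentile(Y[q],[2,50,98]))
cv2.imwrite("pics/w5.png",p[:,:,::-1])
for n in("scene",):
    p,d=eyes.snapshot(n);W=cloud(d,eyes.get_calibration(n));H=cv2.cvtColor(p,cv2.COLOR_RGB2HSV).astype(int);h,s=H[...,0],H[...,1]
    M=((h<6)|(h>174))&(s>150)&(np.hypot(W[...,0]-.488,W[...,1]-.08)<.06)&(W[...,2]>.062)&(W[...,2]<.08)
    print("pad",M.sum(),st(np.median(W[M],0)) if M.any() else "")
```

```text
t 33.62 st [ 0.0543 -0.1237] z 0.2552 rot [3.142e+00 1.000e-03 3.049e+00] w 0.0006 F [-0.7  0.4  0.8]
tub 552 [0.6564 0.0605 0.0522] 0.001 [ 0.0871 -0.0035]
white 577 [0.6568 0.0628 0.0299] 0.0009 [ 0.0873 -0.0011]
green 601 [0.6572 0.0613 0.0201] 0.0008 [ 0.0878 -0.0026]
end(166..176) 332 [0.16784643 0.16909584 0.17650756] slope [-0.00942418  0.16958089]
left 65..75 1418 [0.06496845 0.06877294 0.07453636]
right -75..-65 570 [-0.0744202  -0.06972643 -0.06457895]
pad 71 [-0.0791  0.0009]
```

View pics/w5.png

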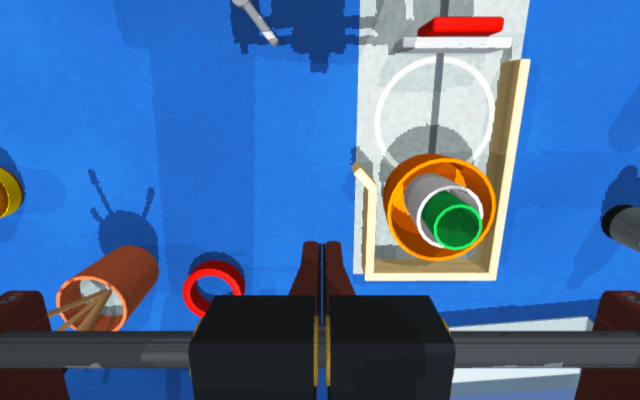

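The wrist view shows the nest upright in the bay at (440,205), with the tub at about x = 86 to 87 mm, y = -3 mm. The fences read true to within about 1.5 mm, the pusher at (460,30) is back at rest, and the hand is clear. Handing in.

```bash
python3 -c "
from plant import manip
print(manip.sign_off())"
```

```text
the job is handed in; nothing more can be done
None
```

The job is handed in: the three pots stand nested upright in the bay, the pusher is back at rest and the hand is clear. The tub's centre measures about 86–87 mm past the mark against the 85 mm needed, a margin close to the camera error, and hand-in gave no verdict.

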